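Turn a washed spot plate against a stop and set it wells-down on two drying sticks

ROBOT

A 7-joint arm with a two-finger parallel gripper is mounted at the origin on a cart in front of the work surface, level with it; the furniture and walls round the work are solid. World frame = base frame: x ahead of the robot, y to its left, z up, the work surface at z = 0. Lengths are in m, angles in rad, forces in N, time in s.
With the tool pointing down it reaches from about 0.425 to 0.925 m from the base axis. Payload 6.8 kg.
Tool frame: the origin (TCP) lies on the centre line of the jaws, within the pads' length; the fingertips stand 25 mm ahead of it and the grasp point (between the pads) lies 6 mm ahead of it; z points along the fingers, y is the line along which they close (so a half turn about z gives the same grasp; the last joint's range is limited). The gripper opens to 85 mm and grips with 20 to 120 N. Pads are 22 mm wide; open, the fingers measure 114 mm over their backs; the gripper's body (76 mm by 85 mm) begins 54 mm behind the grasp point. The pads swing forward as they close: fully open they stand 13 mm farther back than shut.
Start: joints at [-0.108, 0.477, 0.022, 1.555, -0.011, 1.109, -0.083], TCP at [0.675, 0, 0.256] pointing down, gripper open.
Joint ranges: [-2.96, 2.96], [-0.34, 2.1], [-1.41, 1.46], [0.24, 2.44], [-1.37, 4.51], [0.17, 1.92], [-2.96, 2.96]. Speed limits (rad/s): [2.39, 2.39, 3.14, 3.14, 3.14, 3.14, 3.14].

INTERFACE

Orientations are given as a rotation vector (axis times angle).
In Python, from bench import telemetry, grab_frame, job gives the robot as it stands.
- The arm moves only by the tool apply_moves, never from a script. Its argument "rows" is a list of rows, each a list of 2 entries, a list of its own where there are three numbers: the shift along the tool's x, y, z each as a share of 250 mm, from -1 to 1, then the turn, a rotation vector about the tool's x, y, z each as a share of pi rad, from -1 to 1. A call has 1 to 10 rows; each row is the pose to reach, as a shift and turn from the pose commanded when the call began, along the tool's axes at that moment, turning the shorter way round; what a row does not reach only later rows make up. A row lasts 1/8 s, in which the tool goes at most 62.5 mm and 10.7 degrees, less where a joint would pass 70% of its speed; a pose out of reach is approached as far as the arm can. A call with a number of a shift or a turn outside -1 to 1 is refused whole. A call with a gripper value outside its range is refused whole. "jaw" is the gripper's target within -1 to 1 (fully open at 1, half-way at 0, shut at -1), set as the call begins (left out, the last holds). The fingers move at their own pace and stop on an object; "newtons" is the grip in N (left out, the last holds). Time passes only in rows, so rows that repeat a pose let the fingers close. It gives the time, the measured TCP pose, the force, the opening and the grip force at its end, in the units of the state.
- telemetry.get_obs(): the state, without advancing time (a new reading comes with each control period).
- grab_frame(name): name is "scene" or "side" or "wrist"; returns a dict with "frame" (420x560x3 uint8, red, green, blue), "vertical_fov" (degrees; the focal length in pixels is half the picture's height over the tangent of half this angle, whatever the lens; pixels are square), "cx", "cy" (the principal point, pixels), "origin" and "attitude" of the camera in the world. Camera axes: x right, y up, looking along -z (the intrinsics and any distortion apply to the point x, -y, -z); pixel columns grow to the right and rows downward; lengths in m; the calibration is good to about 2 mm. A picture is of the moment at which its call begins. There is no depth.
- job.hand_in(): hands the job in; it is judged then, once.
The state is a dict: "clock": time; "joints": joint angles; "qvel": joint speeds; "tau": joint torques, N m; "tcp_pos": TCP position; "orientation": TCP orientation; "contact_force": force on the tool from outside, world axes, zero at the start; "moment": the same for the moment, N m; "grip_width": finger opening in m; "gripper_force": force on a finger pad.
Only numpy, scipy, OpenCV 4.12 (cv2) and the standard library are available. Lean on these libraries where they do the work, as an engineer would, in place of code of your own. Each camera call takes 0.05 s, during which the arm holds its last target. There are 200 camera calls.

TASK

First turn the washed spot plate up onto its short end so that it leans against the steel stop, and let go of it there. Then lay the loose orange stick flat on the draining board along the empty blue stripe, so that a stick lies along each stripe, and rest the spot plate across both sticks, centred on the board and square to the sticks, with its wells facing down so that it drains clear of the board. Leave everything else where it is.

Things in the scene. Friction and masses are not known exactly. Their poses are not given: they have to be found in the camera images.
- plate_centre (a point): Centre of the loose ceramic spot plate, a solid slab 56 mm wide (its x), 115 mm long (its y) and 16 mm thick (its z), about 0.2 kg. Its +z face is white with eight round shallow wells, its -z face plain blue. It starts flat on the worktop, wells up, in front of the stop, a short end roughly facing it (its -y end nearest the stop).
- spot_plate: The same spot plate; this origin is the centre of its blue face, axes as above. Its two short ends are half-round (8 mm radius), so it cannot stand on end by itself and must lean on the stop. Held lightly by its long flanks it can pivot between the finger pads when it is pushed against the stop.
- fence: The fixed steel stop: an upright flat plate 110 mm long (along its x), 45 mm high, 4 mm thick. This origin lies on the worktop 80 mm in front of the middle of the stop's flat face; +y points away from the face, so the face is the plane y = -0.080 here. A foot flange 4 mm high with screws lies behind the face (y from -0.114 to -0.080); in front of the face the worktop is clear.
- board: The fixed grey draining board, 130 mm (its x) by 150 mm (its y), 8 mm thick; origin at the middle of its underside, on the worktop. Two painted blue stripes run along its x, 76 mm apart, at y = +0.038 and -0.038; they are flush, not grooves.
- mark_1 (a point): Middle of the blue stripe at the board's y = +0.038, on the board's top face (axes of the board).
- mark_2 (a point): Middle of the blue stripe at the board's y = -0.038, on the board's top face (axes of the board).
- stick_a_centre (a point): Centre of the orange plastic stick that is to be laid, 110 mm long (its x), 14 by 14 mm across, 30 g; starts flat on the worktop, at the front or at the back right.
- stick_b_centre (a point): Centre of the second, equal orange stick, which already lies loose along the stripe mark_2.
- stick_a: The first stick; origin at the middle of its underside.
- stick_b: The second stick; origin at the middle of its underside.
- slides: Bystander: white and red carton 32 x 82 x 34 mm, lying loose at the front or at the back right (where the stick is not).
- marker: Bystander: loose marker pen with black cap, 132 mm long, near the front edge.
- dish: Bystander: loose round dish 62 mm across, 15 mm high, near the front edge.
- tube15: Bystander: loose 15 ml tube with blue cap, 111 mm long, lying at the left front.
There are look-alikes about, which are no part of the job. Leave any pink look-alike of the stick_a alone.

How it is judged:
On the way:
1. the spot plate stands on a short end, leaning on the stop, and the fingers are off it ((angle between plate_centre's own y axis and vertical below 0.4 rad or angle between plate_centre's own y axis and vertical above 2.74 rad) and contact force between spot_plate and fence above 0.02 N and contact force between spot_plate and the fingers below 0.01 N and linear speed of spot_plate below 0.03 m/s), for 0.3 s.
At the end, for the whole second after the job is handed in: one stick flat on each blue stripe (centre within 15 mm of its middle, along it within 0.2 rad); the plate lies still on both sticks, clear of the board, wells down (level within 8 degrees), its centre within 15 mm of the board's, its length square to the stripes within 0.2 rad ((((horizontal distance between stick_a_centre and mark_1 below 0.015 m and angle between the x axis of stick_a_centre and the x axis of board, either way round below 0.2 rad and z of stick_a_centre in the frame of mark_1 between 0.003 and 0.011 m) and (horizontal distance between stick_b_centre and mark_2 below 0.015 m and angle between the x axis of stick_b_centre and the x axis of board, either way round below 0.2 rad and z of stick_b_centre in the frame of mark_1 between 0.003 and 0.011 m)) or ((horizontal distance between stick_a_centre and mark_2 below 0.015 m and angle between the x axis of stick_a_centre and the x axis of board, either way round below 0.2 rad and z of stick_a_centre in the frame of mark_1 between 0.003 and 0.011 m) and (horizontal distance between stick_b_centre and mark_1 below 0.015 m and angle between the x axis of stick_b_centre and the x axis of board, either way round below 0.2 rad and z of stick_b_centre in the frame of mark_1 between 0.003 and 0.011 m))) and angle between plate_centre's own z axis and vertical above 3 rad and horizontal distance between plate_centre and board below 0.015 m and angle between the y axis of plate_centre and the y axis of board, either way round below 0.2 rad and contact force between spot_plate and stick_a above 0.05 N and contact force between spot_plate and stick_b above 0.05 N and contact force between spot_plate and board below 0.01 N and linear speed of spot_plate below 0.02 m/s); the robot touches nothing.
It fails at once if a bystander (carton, marker, dish or tube) is moved by more than 30 mm (distance of any of slides, marker, dish, tube15 from where it was at the start of the episode above 0.03 m).
It also fails if it takes over 72 s, if anything falls off the work surface, if the arm or the gripper's body presses on something with over 40 N, if the wrist force passes 120 N, or if a joint passes its speed limit or range.

## Working session

There is one attempt and no reset: what is moved stays moved. The work goes in short steps, Python scripts to look and compute and a tool call to move; the robot and the scene stay as the last step left them, time stands still between calls to the robot, and variables do not carry over. Pictures are saved under pics/ and viewed, at most 10 in all, crops included, and the job is handed in when it is done.

Besides the shell and the picture viewer there is one more tool, called after ">>>" as name(argument=value, ...) on one line, values as JSON. apply_moves: Moves the arm, as the interface text tells. Its arguments: {"type":"object","properties":{"rows":{"type":"array"},"jaw":{"type":"number"},"newtons":{"type":"number"}},"required":["rows"]}

```bash
ls; mkdir -p pics
cat > h.py <<'E'
import numpy as np, cv2
from scipy.spatial.transform import Rotation as R
from bench import telemetry, grab_frame, job
def cam(n,save=None):
    f=grab_frame(n)
    if save: cv2.imwrite('pics/'+save,cv2.cvtColor(f['frame'],cv2.COLOR_RGB2BGR))
    return f
def att(f):
    a=np.array(f['attitude'],float)
    return R.from_rotvec(a).as_matrix() if a.size==3 else (a if a.shape==(3,3) else R.from_quat(a).as_matrix())
def foc(f): return f['frame'].shape[0]/2/np.tan(np.radians(f['vertical_fov'])/2)
def ray(f,u,v):
    F=foc(f); d=np.array([(u-f['cx'])/F,-(v-f['cy'])/F,-1.])
    return np.array(f['origin']),att(f)@d
def onz(f,u,v,z):
    o,d=ray(f,u,v); return o+d*(z-o[2])/d[2]
def proj(f,p):
    c=att(f).T@(np.array(p)-f['origin']); F=foc(f); return f['cx']+F*c[0]/-c[2], f['cy']-F*c[1]/-c[2]
def tri(f1,p1,f2,p2):
    o1,d1=ray(f1,*p1);o2,d2=ray(f2,*p2)
    s=np.linalg.lstsq(np.c_[d1,-d2],o2-o1,rcond=None)[0]
    a,b=o1+d1*s[0],o2+d2*s[1]; return (a+b)/2,np.linalg.norm(a-b)
E
python3 - <<'E'
from h import *
print(telemetry.get_obs())
fs=[cam(n,n+'0.png') for n in('scene','side','wrist')]
for f in fs: print({k:v for k,v in f.items() if k!='frame'})
E
```

```text
pics
{'clock': 0.0, 'joints': array([-0.10810956,  0.47779393,  0.02231061,  1.55645912, -0.01152033,
        1.1093123 , -0.08307591]), 'qvel': array([ 0.00099439,  0.00112644, -0.00068671,  0.0019648 ,  0.00139032,
       -0.00046628,  0.00043203]), 'tau': array([-5.45967814e-04, -5.96443820e+01,  1.60769675e+00, -2.81194621e+01,
        1.24063640e-02,  9.39900521e-03,  2.20753498e-05]), 'tcp_pos': array([6.74443980e-01, 1.74278670e-05, 2.55326011e-01]), 'orientation': array([-2.22049277e+00, -2.22065259e+00,  2.16306089e-03]), 'contact_force': array([ 0.52474044, -0.1578895 , -0.4244716 ]), 'moment': array([-0.0073519 ,  0.01203234,  0.05600006]), 'gripper_force': 0.0, 'grip_width': 0.08529985543594155}
{'vertical_fov': 48.449507194743944, 'cx': 284.7381542287172, 'cy': 209.14879878877855, 'origin': array([-0.47179479, -0.41721858,  0.63590927]), 'attitude': array([ 0.98333132, -0.58931354, -1.01649149])}
{'vertical_fov': 51.89802326115002, 'cx': 286.6191139641145, 'cy': 200.7160007520782, 'origin': array([0.12828133, 0.95770547, 0.56736942]), 'attitude': array([ 0.29507028, -1.42397288, -2.36274661])}
{'vertical_fov': 60.80637553494794, 'cx': 276.494002745741, 'cy': 214.87937705569445, 'origin': array([0.67359428, 0.07551179, 0.37400876]), 'attitude': array([-0.30110662,  0.00123972,  0.00111332])}
```

View pics/scene0.png

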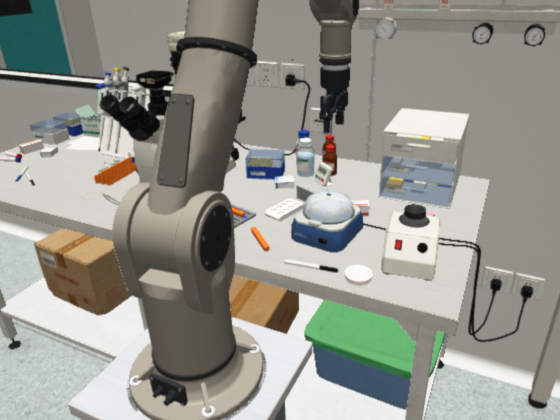

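View pics/side0.png

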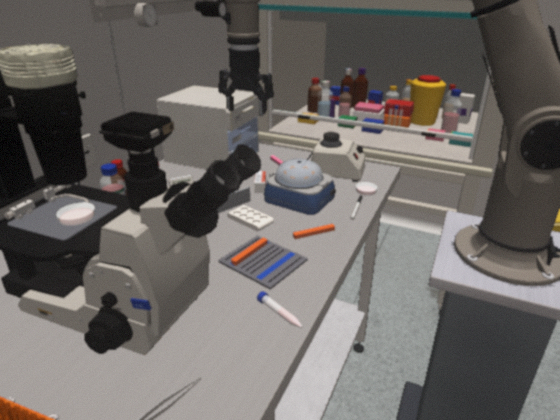

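View pics/wrist0.png

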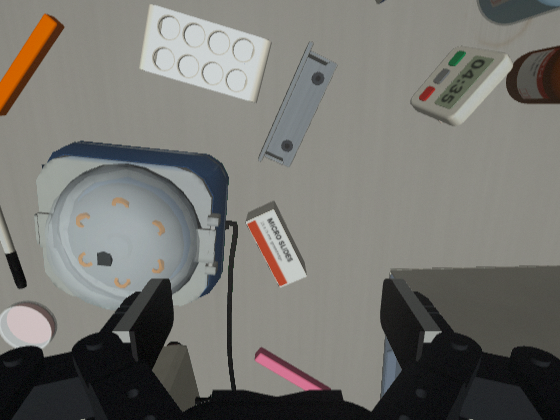

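The scene view shows the loose stick at (260,238), the plate at (285,208) and the board at about (238,215), half hidden by the arm. The side view shows the board at (263,261) with stick_b at (250,250) and the empty blue stripe at (276,266). It also has stick_a at (314,231), the plate at (251,216), the pink look-alike at (277,160), the tube at (280,310) and the pen at (357,207). The wrist view shows the plate at (205,52), the stop at (300,105), the carton at (275,245) and stick_a's end at (30,60).

Look-alikes for stick_a:
- orange stick, side (314,231): chosen
- orange stick_b on the board, side (250,250)
- pink stick, side (277,160) and wrist (290,370)
- orange rack, scene (115,170)

Run:
```python
from h import *
f=cam('side'); w=cam('wrist')
for n,p,z in [('stickA',(314,231),.014),('board',(263,261),.008),('plate',(251,216),.016),('stripe',(276,266),.008),('stickb',(250,250),.02),('tube',(280,310),.01),('pink',(277,160),.01)]: print(n,onz(f,*p,z).round(3))
for n,p,z in [('plate',(205,52),.016),('fence',(310,45),.045),('fence2',(264,158),.045),('centrifuge r',(228,180),.06),('carton',(275,245),.034)]: print(n,onz(w,*p,z).round(3))
```

```text
stickA [0.428 0.119 0.014]
board [0.488 0.273 0.008]
plate [0.599 0.123 0.016]
stripe [0.455 0.278 0.008]
stickb [0.525 0.263 0.02 ]
tube [0.388 0.4   0.01 ]
pink [ 0.704 -0.253  0.01 ]
plate [0.608 0.121 0.016]
fence [0.702 0.123 0.045]
fence2 [0.662 0.028 0.045]
centrifuge r [0.63 0.01 0.06]
carton [ 0.672 -0.062  0.034]
```

>>> apply_moves(rows=[[[0.8, -0.6, -0.32], [0, 0, 0]], [[0.8, -0.6, -0.32], [0, 0, 0]], [[0.8, -0.6, -0.32], [0, 0, 0]], [[0.8, -0.6, -0.32], [0, 0, 0]], [[0.8, -0.6, -0.32], [0, 0, 0]], [[0.8, -0.6, -0.32], [0, 0, 0]], [[0.8, -0.6, -0.32], [0, 0, 0]]], jaw=1)

```text
clock: 1.12
tcp_pos: [0.5259, 0.198, 0.3356]
orientation: [2.224, 2.218, -0.002]
contact_force: [0.3, -1.0, 0.2]
grip_width: 0.0858
gripper_force: 0.0
```

Run:
```python
from h import *
f=cam('wrist','w1.png'); print({k:v for k,v in f.items() if k!='frame'}); print(telemetry.get_obs()['tcp_pos'])
np.save('w1.npy',f,allow_pickle=True)
```

```text
{'vertical_fov': 60.80637553494794, 'cx': 276.494002745741, 'cy': 214.87937705569445, 'origin': array([0.52507021, 0.27359328, 0.45408015]), 'attitude': array([-0.3022787 ,  0.00064814, -0.00202323])}
[0.5258833  0.19789666 0.33546774]
```

View pics/w1.png

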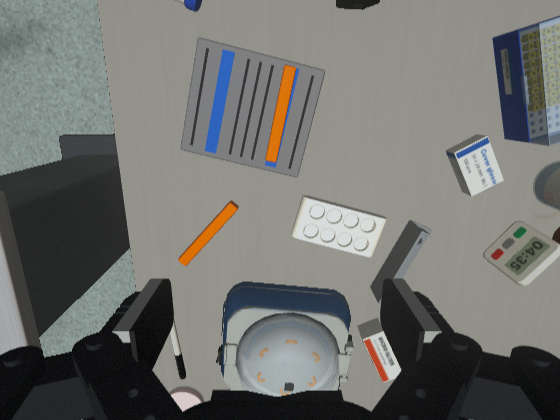

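The wrist view now shows the board with corners near (200,40), (325,70), (298,175) and (182,150). The empty blue stripe runs along (220,100) and stick_b along (282,115). stick_a is at (209,233), the plate at (340,226) and the stop at (400,260).

```bash
cat >> h.py <<'E'
def rect(m,roi,k=3):
    u0,v0,u1,v1=roi; mm=np.zeros(m.shape,np.uint8); mm[v0:v1,u0:u1]=m[v0:v1,u0:u1]
    mm=cv2.morphologyEx(mm,cv2.MORPH_CLOSE,np.ones((k,k),np.uint8))
    c=max(cv2.findContours(mm,cv2.RETR_EXTERNAL,cv2.CHAIN_APPROX_NONE)[0],key=cv2.contourArea)
    return cv2.minAreaRect(c),c
def masks(f):
    im=f['frame'].astype(int); r,g,b=im[...,0],im[...,1],im[...,2]
    return dict(orange=((r>180)&(r-b>120)&(g<170)).astype(np.uint8), blue=((b-r>60)&(b>120)).astype(np.uint8),
      white=((r>205)&(g>205)&(b>195)).astype(np.uint8), gray=(im.max(2)<135).astype(np.uint8))
def rep(f,name,rc,z):
    p=np.array([onz(f,u,v,z)[:2] for u,v in cv2.boxPoints(rc)])
    c=p.mean(0); e=[p[1]-p[0],p[2]-p[1]]; e.sort(key=np.linalg.norm)
    print(name,'px',np.round(rc[0],1),'c',c.round(4),'size',[round(float(np.linalg.norm(x)),4) for x in e],'long ang deg',round(float(np.degrees(np.arctan2(e[1][1],e[1][0]))),1))
    return c
E
python3 - <<'E'
from h import *
f=np.load('w1.npy',allow_pickle=True).item(); m=masks(f)
ra,_=rect(m['orange'],(160,190,250,280)); rep(f,'stickA',ra,.014)
rb,_=rect(m['orange'],(250,50,310,175)); rep(f,'stickB',rb,.022)
rs,_=rect(m['blue'],(190,40,245,160)); rep(f,'stripe',rs,.008)
rp,_=rect(m['white'],(285,185,395,262),9); rep(f,'plate',rp,.016)
print(f['frame'][100,195],f['frame'][200,150],f['frame'][230,300],f['frame'][45,205])
im=f['frame'].astype(int);
g=((im.max(2)<140)|(m['blue']>0)|(m['orange']>0)).astype(np.uint8)
rg,_=rect(g,(175,30,335,182),7); rep(f,'board',rg,.008)
s=cam('side'); ms=masks(s)
np.save('s1.npy',s,allow_pickle=True)
sa,_=rect(ms['orange'],(285,215,345,245)); sb,_=rect(ms['orange'],(225,232,275,268)); sp,_=rect(ms['white'],(222,200,280,232),7); ss,_=rect(ms['blue'],(255,248,298,285))
for n,a,b in(('A',ra,sa),('B',rb,sb),('P',rp,sp),('S',rs,ss)):
    p,e=tri(f,a[0],s,b[0]); print(n,b[0],p.round(4),round(e,4))
# fence edges
for z,ps in((.045,[(429,228),(416,221),(371,290)]),(0.045,[(310,42),(262,160)])):
    F=f if len(ps)==3 else None
    if F: print([onz(F,*p,z).round(4) for p in ps])
E
python3 - <<'E'
import cv2
a=cv2.imread('pics/w1.png'); b=cv2.imread('pics/wrist0.png')
c=cv2.resize(a[190:310,285:445],None,fx=2.5,fy=2.5,interpolation=cv2.INTER_CUBIC); d=cv2.resize(b[30:180,240:360],None,fx=2.5,fy=2.5,interpolation=cv2.INTER_CUBIC)
import numpy as np
e=cv2.resize(a[190:280,165:255],None,fx=2.5,fy=2.5)
o=np.zeros((600,700,3),np.uint8); o[:300,:400]=c; o[:375,400:]=d; o[320:545,:225]=e
cv2.imwrite('pics/crop1.png',o)
E
```

```text
stickA px [207.2 234.1] c [0.4328 0.1091] size [0.0123, 0.1082] long ang deg 47.2
stickB px [279.9 113.3] c [0.5285 0.2605] size [0.0127, 0.1079] long ang deg 77.4
stripe px [218.9 100.9] c [0.456  0.2741] size [0.014, 0.1191] long ang deg 75.8
plate px [338.9 228. ] c [0.6059 0.1185] size [0.0541, 0.1086] long ang deg -15.2
[127 128 129] [147 146 140] [215 220 219] [125 126 127]
board px [247.8 107.7] c [0.4908 0.2655] size [0.1317, 0.1503] long ang deg -13.1
A (313.45294189453125, 229.28823852539062) [0.4334 0.1094 0.0119] 0.0002
B (248.69802856445312, 249.2860107421875) [0.529  0.2625 0.0202] 0.0003
P (250.54591369628906, 215.3950958251953) [0.605  0.1174 0.0131] 0.0025
S (275.1800231933594, 265.239990234375) [0.4568 0.2765 0.0085] 0.0004
[array([0.7093, 0.129 , 0.045 ]), array([0.6926, 0.138 , 0.045 ]), array([0.6455, 0.045 , 0.045 ])]
```

View pics/crop1.png

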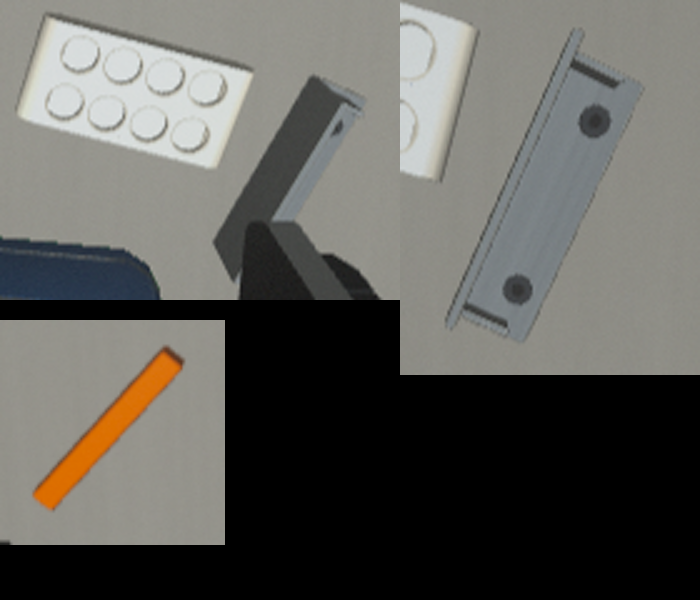

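The crop confirms the wells face up, the short end faces the stop, and the chosen stick is plain orange. The stop's base edge runs in w1 from (410,220) to (371,286), and its top edge runs in w0 from (308,43) to (258,160).

Run:
```python
from h import *
f=np.load('w1.npy',allow_pickle=True).item()
w0=dict(frame=np.zeros((420,560,3)),vertical_fov=f['vertical_fov'],cx=f['cx'],cy=f['cy'],origin=np.array([0.67359428,0.07551179,0.37400876]),attitude=[-0.30110662,0.00123972,0.00111332])
A=[onz(f,409.8,220,0),onz(f,371,286,0)]; B=[onz(w0,308.4,42.8,.045),onz(w0,258.4,160,.045)]; C=[onz(f,425,228.8,.045)]
for n,L in(('base',A),('top',B)):
    d=L[0]-L[1]; print(n,np.round(L,4),'len',np.linalg.norm(d[:2]).round(4),'ang',np.degrees(np.arctan2(d[1],d[0])).round(1),'mid',((L[0]+L[1])/2).round(4))
print(C)
# height of top edge end by triangulation; plate far corners
print(tri(w0,(308.4,42.8),f,(425,228.8)))
s=np.load('s1.npy',allow_pickle=True).item()
for n,F in(('w',f),):
    _,c=rect(masks(F)['white'],(285,185,395,262),9); q=cv2.approxPolyDP(c,6,True)[:,0]; print(q, [onz(F,*map(float,x),.016)[:2].round(4) for x in q])
```

```text
base [[0.7025 0.1245 0.    ]
 [0.6583 0.0262 0.    ]] len 0.1078 ang 65.8 mid [0.6804 0.0753 0.    ]
top [[0.6998 0.1243 0.045 ]
 [0.6566 0.0261 0.045 ]] len 0.1073 ang 66.2 mid [0.6782 0.0752 0.045 ]
[array([0.70459474, 0.12800023, 0.045     ])]
(array([0.70232154, 0.12616935, 0.04423707]), np.float64(0.005989936410110577))
[[306 199]
 [294 236]
 [370 254]
 [383 219]] [array([0.562 , 0.1579]), array([0.5474, 0.108 ]), array([0.6486, 0.0823]), array([0.6617, 0.1312])]
```

```bash
cat >> h.py <<'E'
def Rt(phi,p,roll=0):
    a,q=np.radians(phi),np.radians(p); f=np.array([np.cos(a),np.sin(a),0]); k=np.array([0,0,1.])
    z=-k*np.cos(q)+f*np.sin(q); x=f*np.cos(q)+k*np.sin(q)
    return np.c_[x,np.cross(z,x),z]@R.from_euler('z',roll,degrees=True).as_matrix()
def state():
    o=telemetry.get_obs(); return np.array(o['tcp_pos']),R.from_rotvec(o['orientation']).as_matrix(),o
def rows(targets,ahead=.006):
    """targets: (grasp point xyz, phi, p[, roll]); prints shift/turn rows from the present pose"""
    t0,R0,o=state()
    for T in targets:
        Rm=Rt(*T[1:]); t=np.array(T[0])-ahead*Rm[:,2]
        print([[round(float(v),3) for v in R0.T@(t-t0)/.25],[round(float(v),3) for v in R.from_matrix(R0.T@Rm).as_rotvec()/np.pi]])
def where():
    t,M,o=state(); z=M[:,2]; x=M[:,0]
    print('t',round(o['clock'],2),'grasp',(t+.006*z).round(4),'z',z.round(3),'x',x.round(3),'tilt',round(np.degrees(np.arccos(-z[2])),1),'x az',round(np.degrees(np.arctan2(x[1],x[0])),1),'F',np.round(o['contact_force'],1),'w',round(o['grip_width'],4),'gf',round(o['gripper_force'],1),'j',np.round(o['joints'],2))
E
python3 - <<'E'
from h import *
where(); rows([((.571,.127,.15),-15.2,0),((.571,.127,.15),-15.2,45)])
E
```

```text
t 1.23 grasp [0.5258 0.1981 0.3295] z [-0.001 -0.001 -1.   ] x [ 0.003  1.    -0.001] tilt 0.1 x az 89.8 F [ 0.1 -0.1 -0.4] w 0.0856 gf 0.0 j [-0.41  0.23 -0.07  1.73  0.02  1.19 -0.49]
[[-0.283, 0.182, 0.718], [0.0, 0.001, 0.583]]
[[-0.279, 0.166, 0.725], [-0.228, 0.175, 0.55]]
```

Run:
```python
from h import *
rows([((.571,.127,.15),-15.2,0,180),((.56,.13,.15),-15.2,45,180)])
```

```text
[[-0.283, 0.182, 0.718], [-0.0, 0.0, -0.417]]
[[-0.267, 0.122, 0.725], [-0.164, -0.212, -0.393]]
```

>>> apply_moves(rows=[[[-0.267, 0.122, 0.725], [-0.164, -0.212, -0.393]], [[-0.267, 0.122, 0.725], [-0.164, -0.212, -0.393]], [[-0.267, 0.122, 0.725], [-0.164, -0.212, -0.393]], [[-0.267, 0.122, 0.725], [-0.164, -0.212, -0.393]], [[-0.267, 0.122, 0.725], [-0.164, -0.212, -0.393]], [[-0.267, 0.122, 0.725], [-0.164, -0.212, -0.393]], [[-0.267, 0.122, 0.725], [-0.164, -0.212, -0.393]], [[-0.267, 0.122, 0.725], [-0.164, -0.212, -0.393]], [[-0.267, 0.122, 0.725], [-0.164, -0.212, -0.393]], [[-0.267, 0.122, 0.725], [-0.164, -0.212, -0.393]]], jaw=0.75)

```text
clock: 2.48
tcp_pos: [0.5556, 0.1321, 0.1545]
orientation: [0.312, 2.339, -0.126]
contact_force: [0.7, 0.8, 0.5]
grip_width: 0.075
gripper_force: 0.0
```

Run:
```python
from h import *
where(); z0=.03
rows([((.5708,.1274,.06),-15.2,45,180),((.5708,.1274,.026),-15.2,45,180),((.5708,.1274,.022),-15.2,45,180)])
```

```text
t 2.48 grasp [0.5597 0.131  0.1503] z [ 0.683 -0.183 -0.707] x [-0.682  0.187 -0.707] tilt 45.0 x az 164.7 F [0.7 0.8 0.5] w 0.075 gf 0.0 j [-0.78  0.36  0.15  2.35  1.74  0.55 -0.96]
[[0.222, -0.003, 0.288], [0.001, -0.0, -0.0]]
[[0.318, -0.003, 0.385], [0.001, -0.0, -0.0]]
[[0.33, -0.003, 0.396], [0.001, -0.0, -0.0]]
```

>>> apply_moves(rows=[[[0.22, -0.003, 0.288], [0, 0, 0]], [[0.22, -0.003, 0.288], [0, 0, 0]], [[0.22, -0.003, 0.288], [0, 0, 0]], [[0.318, -0.003, 0.385], [0, 0, 0]], [[0.318, -0.003, 0.385], [0, 0, 0]], [[0.318, -0.003, 0.385], [0, 0, 0]]])

```text
clock: 3.22
tcp_pos: [0.5677, 0.1297, 0.0325]
orientation: [0.312, 2.337, -0.124]
contact_force: [0.8, 0.9, 0.4]
grip_width: 0.0747
gripper_force: 0.0
```

Run:
```python
from h import *
where()
a=cam('wrist')['frame']; b=cam('side')['frame']
b=cv2.resize(b[150:270,200:340],(560,480)); o=np.zeros((600,800,3),np.uint8); o[:480,:560]=b; o[300:,400:]=cv2.resize(a,(400,300))
cv2.imwrite('pics/g1.png',o[...,::-1])
```

```text
t 3.23 grasp [0.5718 0.1287 0.0283] z [ 0.685 -0.182 -0.705] x [-0.68   0.187 -0.709] tilt 45.1 x az 164.6 F [0.8 0.9 0.4] w 0.0747 gf 0.0 j [-0.67  0.67  0.05  2.34  2.15  0.68 -1.44]
```

View pics/g1.png

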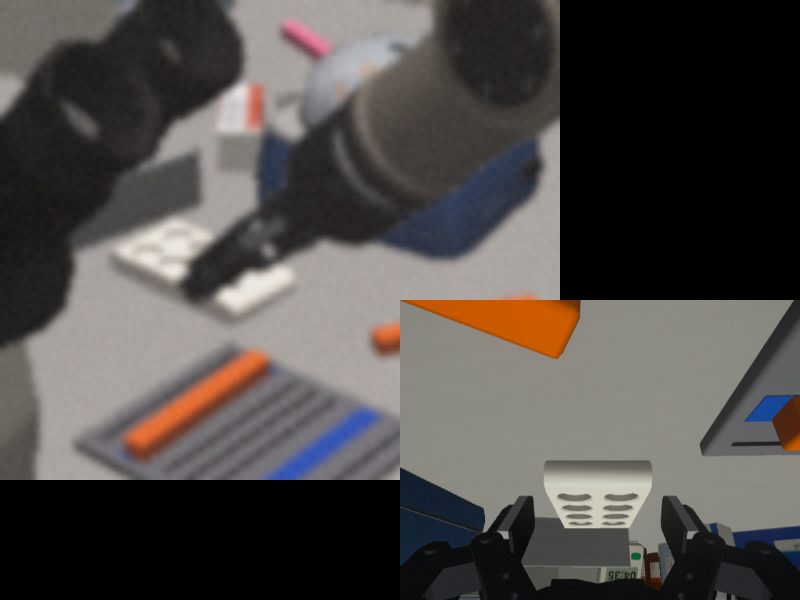

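Side view: the gripper comes in at 45° over the plate's robot-side end, with the tip at crop (200,285). Wrist view: the plate end at (598,470) sits centred between the fingers at 522 and 675.

>>> apply_moves(rows=[[[0.014, 0.004, 0.014], [0, 0, 0]], [[0.014, 0.004, 0.014], [0, 0, 0]]])

```text
clock: 3.58
tcp_pos: [0.5673, 0.1312, 0.026]
orientation: [0.311, 2.338, -0.123]
contact_force: [-0.1, 0.1, 0.3]
grip_width: 0.0748
gripper_force: 0.0
```

>>> apply_moves(rows=[[[0, 0, 0], [0, 0, 0]], [[0, 0, 0], [0, 0, 0]], [[0, 0, 0], [0, 0, 0]], [[0, 0, 0], [0, 0, 0]], [[0, 0, 0], [0, 0, 0]]], jaw=-1, newtons=70)

```text
clock: 4.2
tcp_pos: [0.567, 0.1309, 0.0264]
orientation: [0.31, 2.338, -0.124]
contact_force: [-5.3, 1.2, 8.2]
grip_width: 0.0537
gripper_force: 72.0
```

Run:
```python
from h import *
where()
a=np.array([.5708,.1274])
# lift to z .11 rotating to p=-20 while moving nothing else
g=np.array([.567,.128])
rows([((g[0],g[1],.06),-15.2,45,180)]+[((g[0],g[1],z),ph,p,180) for z,p,ph in((.10,35,-16),(.11,25,-18),(.115,15,-20),(.12,5,-22),(.12,-5,-24),(.12,-12,-24),(.12,-20,-24))])
```

```text
t 4.2 grasp [0.5711 0.1298 0.0221] z [ 0.684 -0.181 -0.706] x [-0.681  0.186 -0.708] tilt 45.1 x az 164.7 F [-5.3  1.2  8.2] w 0.0537 gf 72.0 j [-0.67  0.68  0.05  2.34  2.16  0.69 -1.46]
[[-0.097, -0.01, -0.117], [0.001, 0.0, -0.0]]
[[-0.215, -0.01, -0.23], [0.004, 0.056, 0.003]]
[[-0.247, -0.009, -0.257], [0.01, 0.111, 0.013]]
[[-0.265, -0.009, -0.269], [0.015, 0.167, 0.024]]
[[-0.283, -0.009, -0.281], [0.018, 0.222, 0.035]]
[[-0.286, -0.01, -0.278], [0.019, 0.278, 0.048]]
[[-0.287, -0.01, -0.276], [0.016, 0.316, 0.049]]
[[-0.289, -0.011, -0.273], [0.013, 0.361, 0.051]]
```

>>> apply_moves(rows=[[[-0.097, -0.01, -0.117], [0, 0, 0]], [[-0.215, -0.01, -0.23], [0.004, 0.056, 0.003]], [[-0.247, -0.01, -0.257], [0.01, 0.111, 0.013]], [[-0.265, -0.01, -0.269], [0.015, 0.167, 0.024]], [[-0.283, -0.01, -0.281], [0.018, 0.222, 0.035]], [[-0.286, -0.01, -0.278], [0.019, 0.278, 0.048]], [[-0.287, -0.01, -0.276], [0.016, 0.316, 0.049]], [[-0.289, -0.01, -0.273], [0.013, 0.361, 0.051]], [[-0.289, -0.01, -0.273], [0.013, 0.361, 0.051]], [[-0.289, -0.01, -0.273], [0.013, 0.361, 0.051]]])

```text
clock: 5.45
tcp_pos: [0.5693, 0.1273, 0.1261]
orientation: [-0.592, -2.829, -0.064]
contact_force: [-0.1, -0.6, -2.4]
grip_width: 0.0535
gripper_force: 75.0
```

Run:
```python
from h import *
where()
a=cam('wrist')['frame']; b=cam('side')['frame']
b=cv2.resize(b[130:250,180:320],(560,480)); o=np.zeros((600,800,3),np.uint8); o[:480,:560]=b; o[300:,400:]=cv2.resize(a,(400,300))
cv2.imwrite('pics/g2.png',o[...,::-1])
```

```text
t 5.45 grasp [0.5679 0.1279 0.1203] z [-0.234  0.093 -0.968] x [-0.886  0.389  0.252] tilt 14.6 x az 156.3 F [-0.1 -0.6 -2.4] w 0.0535 gf 75.0 j [-0.05  0.6  -0.28  1.72 -0.    1.04  0.86]
```

View pics/g2.png

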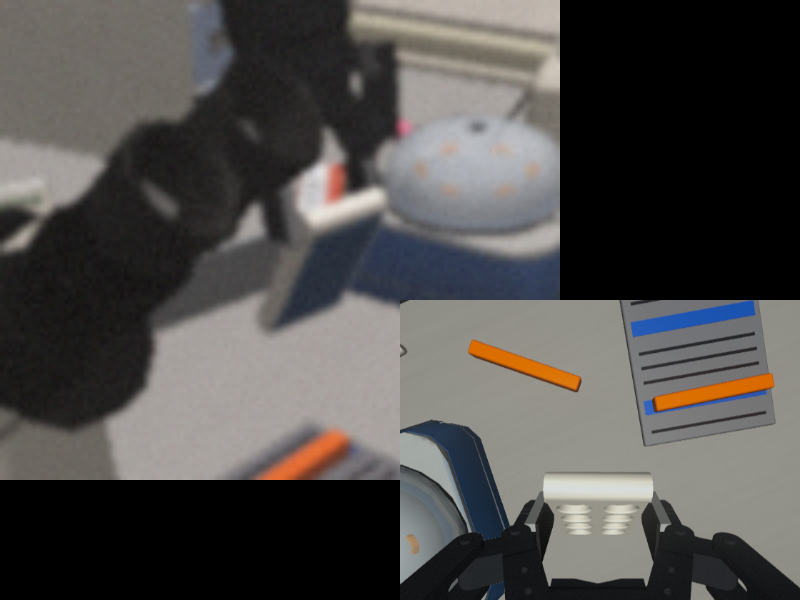

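Side view: the plate is held firmly, with its blue face toward the robot, its lower end at crop (270,325) and its top at (345,205). The wrist view shows it centred in the jaws.

Run:
```python
from h import *
s=np.load('s1.npy',allow_pickle=True).item()
w0=dict(frame=np.zeros((420,560,3)),vertical_fov=60.806,cx=276.494,cy=214.879,origin=np.array([0.67359428,0.07551179,0.37400876]),attitude=[-0.30110662,0.00123972,0.00111332])
c=np.load('w1.npy',allow_pickle=True).item()
# cabinet near top corner: wrist0 (390,268), side0 (232,103)?
im=cv2.imread('pics/side0.png'); o=cv2.resize(im[70:200,140:300],(800,650),interpolation=cv2.INTER_CUBIC)[:600]
cv2.imwrite('pics/cab.png',o)
for z in (.1,.15,.2,.25):
    p=onz(w0,390,268,z); print(z,p.round(3),np.round(proj(s,p),0))
```

```text
0.1 [ 0.769 -0.056  0.1  ] [228. 151.]
0.15 [ 0.751 -0.032  0.15 ] [228. 138.]
0.2 [ 0.734 -0.008  0.2  ] [228. 125.]
0.25 [0.717 0.016 0.25 ] [228. 109.]
```

View pics/cab.png

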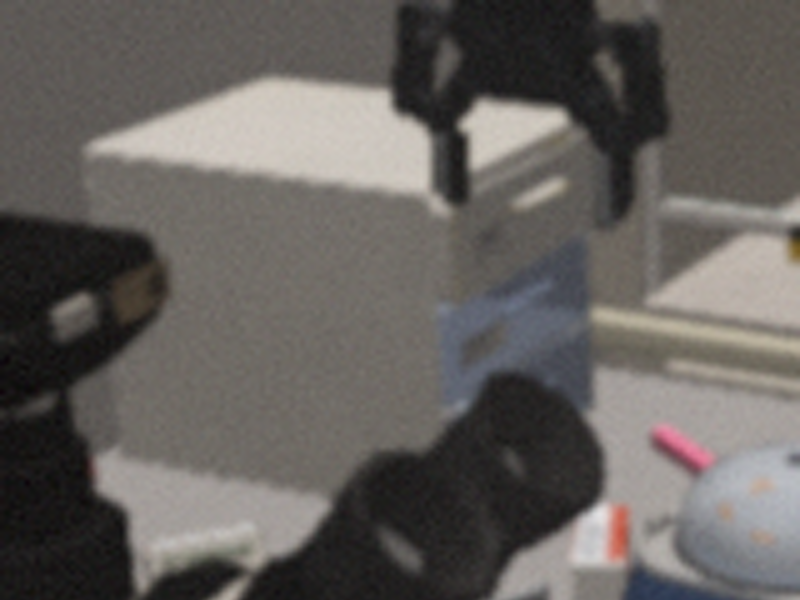

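The cabinet's near top corner is at crop (440,205). That puts it at about (0.72, 0.01) and 0.245 m high, so near the stop the tool has to stay almost upright. I'll therefore pivot the plate in a light grip against the stop.

```bash
cat >> h.py <<'E'
M=np.array([.679,.075]); FN=np.array([-.914,.407]); FT=np.array([.407,.914])
def W(n,t,z): return tuple(np.r_[M+n*FN+t*FT,z])
def inF():
    t,Mx,o=state(); g=t+.006*Mx[:,2]; d=g[:2]-M; print('n',round(d@FN,4),'t',round(d@FT,4),'z',round(g[2],4))
E
python3 - <<'E'
from h import *
where(); inF()
rows([(W(.075,.012,.105),-24,-15,180),(W(.052,.012,.088),-24,-15,180),(W(.052,.012,.084),-24,-15,180)])
E
```

```text
t 5.55 grasp [0.5701 0.1232 0.1177] z [-0.232  0.09  -0.969] x [-0.883  0.397  0.248] tilt 14.4 x az 155.8 F [-0.7 -0.5 -3.3] w 0.0536 gf 75.2 j [-0.05  0.6  -0.27  1.72 -0.    1.04  0.86]
n 0.1191 t -0.0002 z 0.1177
[[-0.183, 0.049, 0.005], [-0.004, 0.003, -0.001]]
[[-0.289, 0.05, 0.048], [-0.004, 0.003, -0.001]]
[[-0.293, 0.05, 0.063], [-0.004, 0.003, -0.001]]
```

>>> apply_moves(rows=[[[-0.183, 0.049, 0.005], [0, 0, 0]], [[-0.289, 0.05, 0.048], [0, 0, 0]], [[-0.293, 0.05, 0.063], [0, 0, 0]], [[-0.293, 0.05, 0.063], [0, 0, 0]], [[-0.293, 0.05, 0.063], [0, 0, 0]]])

```text
clock: 6.18
tcp_pos: [0.6356, 0.1116, 0.0933]
orientation: [-0.593, -2.838, -0.054]
contact_force: [-1.3, -2.8, 8.3]
grip_width: 0.0537
gripper_force: 73.8
```

Run:
```python
from h import *
where(); inF()
c=lambda th:(.005+.0859*np.cos(np.radians(th)),.0065+.0859*np.sin(np.radians(th)))
rows([(W(c(th)[0],.012,c(th)[1]),-24,p,180) for th,p in((62,-15),(65,-14),(69,-12),(73,-10),(77,-8),(81,-5),(85,-3),(88,-1))])
```

```text
t 6.17 grasp [0.6343 0.1122 0.0874] z [-0.227  0.085 -0.97 ] x [-0.889  0.39   0.242] tilt 14.0 x az 156.3 F [-1.3 -2.8  8.3] w 0.0537 gf 73.8 j [-0.04  0.72 -0.25  1.57  0.03  1.07  0.9 ]
n 0.056 t 0.0158 z 0.0874
[[-0.046, -0.015, 0.01], [-0.005, 0.006, 0.002]]
[[-0.06, -0.016, -0.002], [-0.005, 0.0, 0.002]]
[[-0.078, -0.016, -0.016], [-0.005, -0.011, 0.002]]
[[-0.097, -0.016, -0.029], [-0.005, -0.022, 0.002]]
[[-0.118, -0.017, -0.041], [-0.005, -0.033, 0.002]]
[[-0.138, -0.017, -0.051], [-0.004, -0.05, 0.002]]
[[-0.16, -0.017, -0.059], [-0.004, -0.061, 0.002]]
[[-0.176, -0.017, -0.065], [-0.004, -0.072, 0.002]]
```

>>> apply_moves(rows=[[[-0.02, 0, -0.002], [0, 0, 0]], [[-0.046, 0, -0.002], [0, 0, 0]], [[-0.06, 0, -0.01], [0, 0, 0]], [[-0.078, 0, -0.022], [0, -0.011, 0]], [[-0.097, 0, -0.034], [0, -0.022, 0]], [[-0.118, 0, -0.045], [0, -0.033, 0]], [[-0.138, 0, -0.054], [0, -0.05, 0]], [[-0.138, 0, -0.054], [0, -0.05, 0]]], newtons=20)

```text
clock: 7.18
tcp_pos: [0.6652, 0.1011, 0.0987]
orientation: [-0.617, -2.983, -0.011]
contact_force: [-12.9, 1.4, 17.9]
grip_width: 0.0539
gripper_force: 62.1
```

Run:
```python
from h import *
where(); inF()
a=cam('wrist')['frame']; b=cam('side')['frame']
b=cv2.resize(b[130:250,180:320],(560,480)); o=np.zeros((600,800,3),np.uint8); o[:480,:560]=b; o[300:,400:]=cv2.resize(a,(400,300))
cv2.imwrite('pics/g3.png',o[...,::-1])
```

```text
t 7.17 grasp [0.6646 0.1013 0.0928] z [-0.092  0.026 -0.995] x [-0.914  0.395  0.095] tilt 5.5 x az 156.6 F [-12.9   1.4  17.9] w 0.0539 gf 62.1 j [-0.08  0.69 -0.21  1.6   0.1   0.95  0.85]
n 0.0238 t 0.0182 z 0.0928
```

View pics/g3.png

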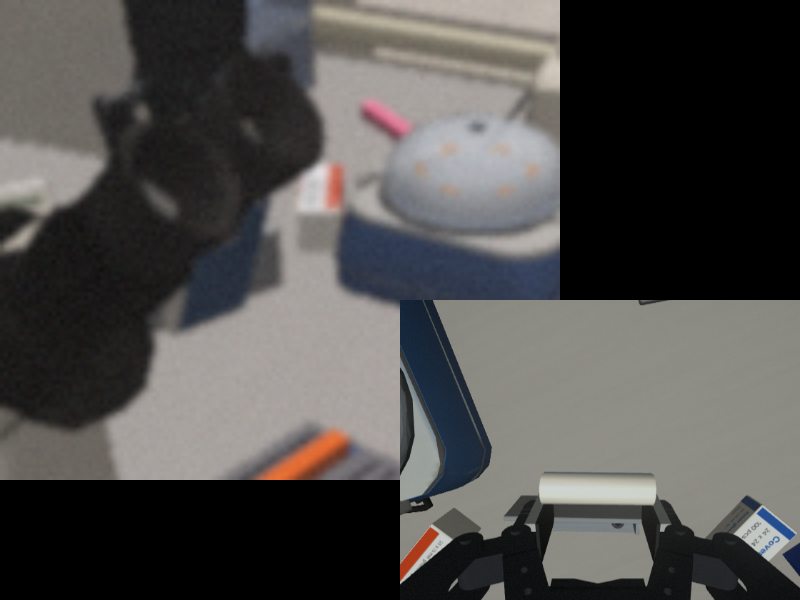

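The wrist view shows the plate's top end at (598,487), still centred, with the wells now hidden and facing the stop. The side view shows the blue face nearly upright at crop (230,275). The pivot works.

Run:
```python
from h import *
where(); inF()
rows([(W(.018,.018,.0935),-24,-3,180),(W(.012,.018,.0945),-24,0,180),(W(.009,.018,.0945),-24,2,180),(W(.006,.018,.0945),-24,2,180)])
```

```text
t 7.28 grasp [0.6648 0.1012 0.0928] z [-0.092  0.027 -0.995] x [-0.913  0.396  0.095] tilt 5.5 x az 156.6 F [-12.9   2.9  20.7] w 0.0538 gf 62.3 j [-0.08  0.69 -0.21  1.6   0.1   0.96  0.85]
n 0.0236 t 0.0182 z 0.0928
[[-0.021, -0.001, -0.005], [-0.004, -0.014, 0.003]]
[[-0.043, -0.001, -0.011], [-0.004, -0.03, 0.003]]
[[-0.054, -0.002, -0.012], [-0.004, -0.042, 0.003]]
[[-0.066, -0.002, -0.013], [-0.004, -0.042, 0.003]]
```

>>> apply_moves(rows=[[[-0.02, 0, -0.009], [0, -0.014, 0]], [[-0.043, 0, -0.015], [0, -0.03, 0]], [[-0.054, 0, -0.016], [0, -0.042, 0]], [[-0.064, 0, -0.016], [0, -0.042, 0]], [[-0.064, 0, -0.016], [0, -0.042, 0]]])

```text
clock: 7.9
tcp_pos: [0.6827, 0.0932, 0.1003]
orientation: [0.629, 3.039, -0.03]
contact_force: [-4.6, 2.7, 9.0]
grip_width: 0.0538
gripper_force: 36.3
```

Run:
```python
from h import *
where(); inF()
```

```text
t 7.9 grasp [0.6829 0.093  0.0943] z [ 0.033 -0.026 -0.999] x [-0.917  0.396 -0.041] tilt 2.4 x az 156.6 F [-4.6  2.7  9. ] w 0.0538 gf 36.3 j [-0.13  0.65 -0.16  1.65  0.18  0.83  0.79]
n 0.0038 t 0.018 z 0.0943
```

Run:
```python
from h import *
rows([(W(.004,.018,.103),-23.6,2,180),(W(.014,.018,.103),-23.6,2,180),(W(.003,.018,.102),-23.6,-4,180),(W(-.0035,.018,.100),-23.6,-9,180),(W(-.0035,.018,.0935),-23.6,-9,180)])
```

```text
[[-0.001, -0.001, -0.035], [-0.003, 0.002, 0.001]]
[[0.039, -0.0, -0.036], [-0.003, 0.002, 0.001]]
[[-0.007, -0.001, -0.03], [-0.004, 0.035, 0.001]]
[[-0.035, -0.001, -0.021], [-0.004, 0.063, 0.001]]
[[-0.034, -0.001, 0.005], [-0.004, 0.063, 0.001]]
```

>>> apply_moves(rows=[[[0, 0, 0], [0, 0, 0]], [[0, 0, 0], [0, 0, 0]], [[0, 0, -0.035], [0, 0, 0]], [[0.039, 0, -0.036], [0, 0, 0]], [[0.039, 0, -0.036], [0, 0, 0]], [[-0.007, 0, -0.03], [0, 0.035, 0]], [[-0.035, 0, -0.021], [0, 0.063, 0]], [[-0.035, 0, -0.021], [0, 0.063, 0]], [[-0.034, 0, -0.005], [0, 0.063, 0]], [[-0.034, 0, -0.005], [0, 0.063, 0]]], newtons=60)

```text
clock: 9.15
tcp_pos: [0.691, 0.088, 0.1001]
orientation: [-0.608, -2.922, -0.031]
contact_force: [-0.9, -0.1, -2.0]
grip_width: 0.0518
gripper_force: 63.4
```

Run:
```python
from h import *
where(); inF()
```

```text
t 9.15 grasp [0.6901 0.0883 0.0942] z [-0.149  0.052 -0.988] x [-0.905  0.395  0.157] tilt 9.1 x az 156.4 F [-0.9 -0.1 -2. ] w 0.0518 gf 63.4 j [-0.05  0.75 -0.21  1.48  0.07  1.06  0.91]
n -0.0047 t 0.0167 z 0.0942
```

>>> apply_moves(rows=[[[-0.001, 0, 0.008], [0, 0, 0]], [[-0.002, 0, 0.012], [0, 0, 0]], [[-0.002, 0, 0.012], [0, 0, 0]]])

```text
clock: 9.52
tcp_pos: [0.6926, 0.0876, 0.0989]
orientation: [-0.61, -2.924, -0.033]
contact_force: [-1.1, 0.4, 4.9]
grip_width: 0.0516
gripper_force: 65.1
```

Run:
```python
from h import *
where(); inF()
b=cam('side')['frame']; s=cam('scene')['frame']
o=np.zeros((600,800,3),np.uint8); o[:480,:400]=cv2.resize(b[150:246,200:280],(400,480)); o[:400,400:]=cv2.resize(s[150:250,240:340],(400,400))
cv2.imwrite('pics/g4.png',o[...,::-1])
```

```text
t 9.53 grasp [0.6917 0.088  0.0929] z [-0.146  0.053 -0.988] x [-0.905  0.396  0.155] tilt 9.0 x az 156.4 F [-1.1  0.4  4.9] w 0.0516 gf 65.1 j [-0.05  0.75 -0.21  1.48  0.07  1.06  0.91]
n -0.0063 t 0.017 z 0.0929
```

>>> apply_moves(rows=[[[0, 0, 0], [0, 0, 0]], [[-0.006, 0, 0], [0, 0, 0]], [[-0.01, 0, 0.001], [0, 0, 0]], [[-0.01, 0, 0.001], [0, 0, 0]]], newtons=20)

```text
clock: 10.12
tcp_pos: [0.6949, 0.0866, 0.0987]
orientation: [-0.611, -2.924, -0.033]
contact_force: [-0.8, -0.4, 6.8]
grip_width: 0.0517
gripper_force: 66.6
```

>>> apply_moves(rows=[[[0, 0, 0], [0, 0, 0]], [[0, 0, 0], [0, 0, 0]], [[0, 0, 0], [0, 0, 0]], [[0, 0, 0], [0, 0, 0]], [[0, 0, 0], [0, 0, 0]]], jaw=0.8)

```text
clock: 10.75
tcp_pos: [0.6942, 0.0861, 0.0967]
orientation: [-0.611, -2.922, -0.032]
contact_force: [-0.3, 0.2, -0.0]
grip_width: 0.0769
gripper_force: 0.0
```

Run:
```python
from h import *
where(); inF()
f=cam('side'); np.save('s2.npy',f,allow_pickle=True); im=f['frame'].astype(int)
b=((im[...,2]-im[...,0]>25)).astype(np.uint8)
for u in range(205,262,4): print(u,''.join('#' if x else '.' for x in b[165:225,u]))
w=cam('wrist'); im=w['frame'].astype(int); rc,_=rect(masks(w)['white'],(150,200,420,330),5); print(rc)
rep(w,'top',rc,.115)
```

```text
t 10.75 grasp [0.6933 0.0864 0.0907] z [-0.148  0.053 -0.988] x [-0.905  0.396  0.157] tilt 9.1 x az 156.3 F [-0.3  0.2 -0. ] w 0.0769 gf 0.0 j [-0.04  0.75 -0.21  1.48  0.07  1.06  0.91]
n -0.0084 t 0.0163 z 0.0907
205 ............................................................
209 ............................................................
213 ............................................................
217 ............................................................
221 ............................................................
225 ............................................................
229 ............................................................
233 ............................................................
237 ............................................................
241 ............................................................
245 ............................................................
249 ............................................................
253 ............................................................
257 ............................................................
261 ............................................................Traceback (most recent call last):
  File "<stdin>", line 6, in <module>
  File "h.py", line 26, in rect
    c=max(cv2.findContours(mm,cv2.RETR_EXTERNAL,cv2.CHAIN_APPROX_NONE)[0],key=cv2.contourArea)
ValueError: max() iterable argument is empty
```

>>> apply_moves(rows=[[[0, 0, -0.2], [0, 0, 0]], [[0, 0, -0.4], [0, 0, 0]], [[0, 0, -0.56], [0, 0, 0]], [[0.1, 0, -0.56], [0, 0, 0]], [[0.3, 0, -0.5], [0, 0, 0]], [[0.3, 0, -0.5], [0, 0, 0]]])

```text
clock: 11.6
tcp_pos: [0.6404, 0.1119, 0.2312]
orientation: [-0.603, -2.918, -0.03]
contact_force: [0.0, -0.3, -0.2]
grip_width: 0.0766
gripper_force: 0.0
```

Run:
```python
from h import *
where(); inF()
w=cam('wrist','w5.png'); f=cam('side','s5.png'); np.save('w5.npy',w,allow_pickle=True); np.save('s5.npy',f,allow_pickle=True)
# expected plate points if leaning: lam 11 deg
for lam in (0,11,20):
    l=np.radians(lam); d=(8+37*np.sin(l))/np.cos(l)/1000
    for s in (0,.0575,.115):
        for t in (-.028+.017,.028+.017):
            p=W(d-(s-.008)*np.sin(l)+.008*np.cos(l),t,.008+(s-.008)*np.cos(l)); 
            print(lam,s,round(t,3),'wrist',np.round(proj(w,p)),'side',np.round(proj(f,p)))
for n,F in(('w',w),('s',f)):
    hsv=cv2.cvtColor(F['frame'],cv2.COLOR_RGB2HSV); b=((hsv[...,0]>100)&(hsv[...,0]<125)&(hsv[...,1]>90)).astype(np.uint8)
    k,l,st,c=cv2.connectedComponentsWithStats(b)
    print(n,[(st[i].tolist(),c[i].round().tolist()) for i in range(1,k) if st[i,4]>150])
```

```text
t 11.6 grasp [0.6395 0.1122 0.2253] z [-0.153  0.052 -0.987] x [-0.906  0.392  0.162] tilt 9.3 x az 156.6 F [ 0.  -0.3 -0.2] w 0.0766 gf 0.0 j [-0.07  0.54 -0.24  1.52  0.03  1.22  0.87]
n 0.0512 t 0.0179 z 0.2253
0 0 -0.011 wrist [251. 253.] side [241. 208.]
0 0 0.045 wrist [305. 254.] side [223. 214.]
0 0.0575 -0.011 wrist [246. 269.] side [240. 189.]
0 0.0575 0.045 wrist [310. 270.] side [222. 195.]
0 0.115 -0.011 wrist [238. 293.] side [239. 169.]
0 0.115 0.045 wrist [317. 294.] side [221. 175.]
11 0 -0.011 wrist [251. 245.] side [242. 209.]
11 0 0.045 wrist [306. 246.] side [225. 216.]
11 0.0575 -0.011 wrist [246. 271.] side [239. 189.]
11 0.0575 0.045 wrist [310. 273.] side [222. 195.]
11 0.115 -0.011 wrist [239. 309.] side [236. 168.]
11 0.115 0.045 wrist [316. 310.] side [218. 174.]
20 0 -0.011 wrist [251. 238.] side [244. 210.]
20 0 0.045 wrist [306. 239.] side [227. 217.]
20 0.0575 -0.011 wrist [246. 272.] side [239. 189.]
20 0.0575 0.045 wrist [310. 273.] side [221. 196.]
20 0.115 -0.011 wrist [239. 319.] side [234. 168.]
20 0.115 0.045 wrist [315. 321.] side [216. 174.]
w [([312, 46, 129, 28, 561], [372.0, 60.0]), ([79, 76, 105, 191, 3902], [147.0, 166.0]), ([448, 251, 112, 96, 3439], [504.0, 299.0]), ([415, 276, 35, 28, 270], [432.0, 290.0])]
s [([101, 163, 16, 13, 157], [108.0, 169.0]), ([266, 185, 67, 22, 553], [296.0, 196.0]), ([257, 252, 38, 28, 229], [275.0, 265.0]), ([131, 298, 20, 12, 158], [140.0, 303.0])]
```

Run:
```python
from h import *
w=np.load('w5.npy',allow_pickle=True).item()['frame']; s=np.load('s5.npy',allow_pickle=True).item()['frame']
print('w col 278'); print([(v,w[v,278].tolist()) for v in range(225,345,5)])
print('w row 285'); print([(u,w[285,u].tolist()) for u in range(215,345,6)])
print('s row 185'); print([(u,s[185,u].tolist()) for u in range(205,260,3)])
print('s col 236'); print([(v,s[v,236].tolist()) for v in range(155,225,4)])
```

```text
w col 278
[(225, [208, 214, 215]), (230, [208, 213, 215]), (235, [209, 214, 215]), (240, [209, 214, 214]), (245, [208, 214, 214]), (250, [208, 209, 200]), (255, [144, 143, 135]), (260, [145, 144, 138]), (265, [145, 144, 137]), (270, [62, 64, 63]), (275, [63, 65, 63]), (280, [64, 66, 65]), (285, [124, 130, 131]), (290, [123, 129, 132]), (295, [123, 130, 134]), (300, [136, 138, 133]), (305, [142, 142, 135]), (310, [143, 142, 135]), (315, [143, 142, 135]), (320, [143, 142, 133]), (325, [144, 143, 136]), (330, [143, 142, 134]), (335, [142, 142, 134]), (340, [140, 140, 132])]
w row 285
[(215, [89, 94, 95]), (221, [125, 132, 136]), (227, [67, 68, 71]), (233, [111, 115, 118]), (239, [121, 129, 130]), (245, [131, 137, 139]), (251, [123, 129, 132]), (257, [121, 127, 129]), (263, [125, 132, 134]), (269, [124, 130, 130]), (275, [124, 130, 131]), (281, [126, 130, 132]), (287, [123, 127, 128]), (293, [110, 116, 116]), (299, [127, 133, 133]), (305, [125, 131, 131]), (311, [126, 133, 134]), (317, [127, 132, 136]), (323, [142, 141, 134]), (329, [143, 142, 136]), (335, [141, 141, 134]), (341, [143, 142, 136])]
s row 185
[(205, [34, 31, 31]), (208, [38, 39, 35]), (211, [35, 33, 35]), (214, [31, 32, 33]), (217, [31, 31, 29]), (220, [39, 37, 35]), (223, [42, 42, 43]), (226, [43, 42, 41]), (229, [47, 45, 44]), (232, [51, 47, 46]), (235, [54, 50, 50]), (238, [46, 43, 43]), (241, [156, 150, 144]), (244, [167, 161, 156]), (247, [164, 158, 155]), (250, [168, 163, 156]), (253, [166, 159, 156]), (256, [133, 130, 125]), (259, [131, 125, 120])]
s col 236
[(155, [48, 46, 44]), (159, [37, 38, 35]), (163, [31, 29, 27]), (167, [40, 35, 37]), (171, [49, 42, 39]), (175, [49, 48, 44]), (179, [49, 47, 47]), (183, [52, 51, 49]), (187, [55, 50, 50]), (191, [116, 113, 117]), (195, [72, 70, 71]), (199, [77, 75, 72]), (203, [74, 72, 68]), (207, [228, 221, 213]), (211, [201, 193, 186]), (215, [217, 209, 200]), (219, [126, 120, 113]), (223, [156, 153, 147])]
```

Run:
```python
from h import *
w=np.load('w5.npy',allow_pickle=True).item(); s=np.load('s5.npy',allow_pickle=True).item()
m=(w['frame'].min(2)>175).astype(np.uint8)
rc,c=rect(m,(150,60,420,262),9); rep(w,'plate',rc,.016); print(cv2.boxPoints(rc).round())
ms=(s['frame'].min(2)>170).astype(np.uint8); r2,_=rect(ms,(190,185,290,245),7); rep(s,'plate side',r2,.016); print(cv2.boxPoints(r2).round())
p,e=tri(w,rc[0],s,r2[0]); print(p.round(4),e)
```

```text
plate px [278.7 196.5] c [0.6168 0.1207] size [0.0559, 0.1084] long ang deg 154.6
[[248. 252.]
 [251. 140.]
 [310. 141.]
 [307. 253.]]
plate side px [247.5 214.7] c [0.6132 0.1188] size [0.0839, 0.1524] long ang deg 152.5
[[226. 211.]
 [236. 196.]
 [269. 219.]
 [259. 233.]]
[0.6137 0.12   0.0144] 0.004953405926675056
```

Run:
```python
from h import *
a=np.load('s2.npy',allow_pickle=True).item()['frame']; b=np.load('s5.npy',allow_pickle=True).item()['frame']; g=cv2.imread('pics/g4.png')[...,::-1]
o=np.zeros((600,800,3),np.uint8); o[:480,:400]=cv2.resize(a[150:246,200:280],(400,480)); o[:480,400:]=cv2.resize(b[150:246,200:280],(400,480))
print('white count flat zone: s2',int((a[190:240,225:275].min(2)>170).sum()),'s5',int((b[190:240,225:275].min(2)>170).sum()),'g4',int((g[200:450,125:375].min(2)>170).sum()/25))
o=np.zeros((600,800,3),np.uint8); o[:420,:350]=g[:420,:350]; o[:420,400:750]=cv2.resize(a[150:234,200:270],(350,420))
cv2.imwrite('pics/cmp.png',o[...,::-1])
```

```text
white count flat zone: s2 516 s5 519 g4 0
```

View pics/cmp.png

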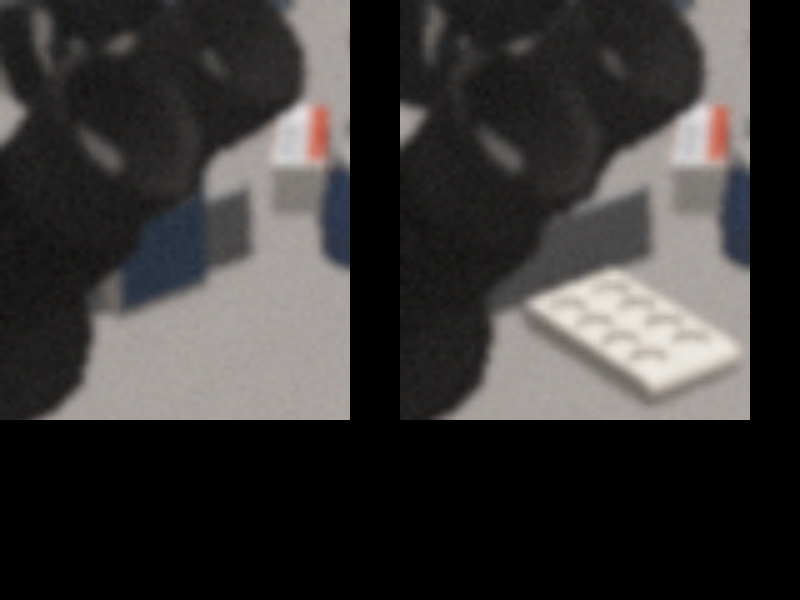

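Left (before release): the blue face is upright with its lower edge at crop (120,312)–(205,270), close to the stop. Right (after opening): the plate has fallen back flat, wells up, in front of the stop. I'll measure where its foot stood and then repeat the lean.

Run:
```python
from h import *
s=np.load('s5.npy',allow_pickle=True).item()
for n,p,z in(('plate foot R',(241,204),.006),('plate foot L',(224,212.4),.006),('stop base R',(250,201),0),('stop top R',(249.6,187.8),.045),('stop baseL',(218.5,211.5),0)):
    P=onz(s,*p,z); d=P[:2]-M; print(n,P.round(4),'n',round(d@FN,4),'t',round(d@FT,4))
w=np.load('w5.npy',allow_pickle=True).item()
# stop top front edge in w5: transition rows along columns
g=w['frame'].max(2).astype(int)
for u in (255,278,300): 
    print(u,[int(x) for x in g[262:304,u]])
```

```text
plate foot R [0.6633 0.0622 0.006 ] n 0.0091 t -0.0181
plate foot L [0.6807 0.1218 0.006 ] n 0.0175 t 0.0434
stop base R [0.6551 0.0265 0.    ] n 0.0021 t -0.0541
stop top R [0.6511 0.0333 0.045 ] n 0.0085 t -0.0495
stop baseL [0.7024 0.1149 0.    ] n -0.0052 t 0.046
255 [144, 143, 141, 143, 143, 119, 79, 62, 63, 62, 63, 65, 66, 65, 61, 63, 63, 67, 63, 105, 132, 136, 131, 132, 134, 134, 134, 136, 133, 129, 131, 132, 133, 133, 132, 131, 133, 128, 136, 142, 142, 141]
278 [144, 144, 144, 145, 145, 144, 106, 69, 64, 68, 65, 65, 65, 65, 67, 64, 67, 64, 66, 73, 115, 135, 137, 131, 130, 132, 133, 134, 132, 130, 129, 133, 133, 134, 131, 130, 132, 131, 138, 142, 144, 143]
300 [148, 146, 144, 144, 145, 144, 130, 91, 64, 65, 65, 67, 67, 66, 66, 66, 66, 66, 67, 63, 111, 134, 136, 134, 102, 69, 67, 71, 70, 72, 71, 71, 91, 122, 132, 132, 133, 131, 132, 140, 142, 142]
```

Run:
```python
from h import *
w=np.load('w5.npy',allow_pickle=True).item()
for u,v,z in((255,267.5,0),(278,268.3,0),(300,269,0),(255,281,.045),(278,281.8,.045),(300,281.8,.045)):
    P=onz(w,u,v,z); d=P[:2]-M; print((u,v),z,P.round(4),'n',round(d@FN,4),'t',round(d@FT,4))
# blue face of plate just before release, side g4: angle via right edge bottom/top visible
where(); inF()
g=np.r_[np.array([.6165,.1205])+.036*np.array([-.9033,.429]),0]
print(g)
rows([((g[0]-.01,g[1]+.005,.14),-25.4,30,180),((g[0],g[1],.05),-25.4,45,180),((g[0],g[1],.024),-25.4,45,180)])
```

```text
(255, 267.5) 0 [0.6754 0.0689 0.    ] n 0.0008 t -0.0071
(278, 268.3) 0 [0.6855 0.0905 0.    ] n 0.0004 t 0.0169
(300, 269) 0 [0.6952 0.1113 0.    ] n -0.0 t 0.0397
(255, 281) 0.045 [0.6762 0.072  0.045 ] n 0.0013 t -0.0039
(278, 281.8) 0.045 [0.6851 0.0911 0.045 ] n 0.0009 t 0.0172
(300, 281.8) 0.045 [0.693  0.1096 0.045 ] n 0.0013 t 0.0373
t 11.7 grasp [0.6439 0.1097 0.2264] z [-0.148  0.052 -0.988] x [-0.905  0.396  0.156] tilt 9.0 x az 156.4 F [0.3 0.2 0. ] w 0.0768 gf 0.0 j [-0.06  0.55 -0.24  1.51  0.03  1.22  0.87]
n 0.0462 t 0.0174 z 0.2264
[0.5839812 0.135944  0.       ]
[[0.264, 0.007, 0.394], [-0.002, -0.217, 0.011]]
[[0.167, 0.009, 0.748], [-0.0, -0.3, 0.011]]
[[0.151, 0.01, 0.85], [-0.0, -0.3, 0.011]]
```

The first grasp held the plate 14 mm above its mid-plane, on the wells side. I hadn't allowed for that offset, and it explains why the plate wasn't far enough over. I'll regrasp and include it.

>>> apply_moves(rows=[[[0.264, 0.007, 0.394], [0, -0.1, 0.005]], [[0.264, 0.007, 0.394], [0, -0.217, 0.011]], [[0.264, 0.007, 0.394], [0, -0.217, 0.011]], [[0.264, 0.007, 0.394], [0, -0.217, 0.011]], [[0.167, 0.009, 0.748], [0, -0.3, 0.011]], [[0.167, 0.009, 0.748], [0, -0.3, 0.011]], [[0.167, 0.009, 0.748], [0, -0.3, 0.011]], [[0.167, 0.009, 0.748], [0, -0.3, 0.011]], [[0.167, 0.009, 0.748], [0, -0.3, 0.011]], [[0.167, 0.009, 0.748], [0, -0.3, 0.011]]], jaw=0.75)

```text
clock: 12.95
tcp_pos: [0.581, 0.1384, 0.0531]
orientation: [0.518, 2.31, -0.217]
contact_force: [-0.2, -0.3, 1.2]
grip_width: 0.0749
gripper_force: 0.0
```

Run:
```python
from h import *
where(); inF()
g=(.584,.136)
rows([((*g,.024),-25.4,45,180)])
w=cam('wrist')
m=(w['frame'].min(2)>150).astype(np.uint8); rc,_=rect(m,(150,180,400,400),5); print(rc, proj(w,state()[0]))
```

```text
t 12.95 grasp [0.5849 0.1366 0.0489] z [ 0.638 -0.304 -0.707] x [-0.64   0.301 -0.707] tilt 45.0 x az 154.8 F [-0.2 -0.3  1.2] w 0.0749 gf 0.0 j [-0.94  0.68  0.33  2.26  1.78  0.51 -1.31]
n 0.1111 t 0.018 z 0.0489
[[0.072, -0.003, 0.069], [-0.0, -0.0, 0.001]]
((274.62469482421875, 241.90594482421875), (140.09840393066406, 90.881591796875), 0.5456575751304626) (np.float64(277.9128431696834), np.float64(314.6684184711059))
```

>>> apply_moves(rows=[[[0.05, 0, 0.048], [0, 0, 0]], [[0.072, 0, 0.069], [0, 0, 0]], [[0.072, 0, 0.069], [0, 0, 0]]])

```text
clock: 13.38
tcp_pos: [0.5803, 0.1377, 0.0291]
orientation: [0.52, 2.309, -0.217]
contact_force: [-0.8, -0.8, 0.6]
grip_width: 0.0751
gripper_force: 0.0
```

>>> apply_moves(rows=[[[0, 0, 0], [0, 0, 0]], [[0, 0, 0], [0, 0, 0]], [[0, 0, 0], [0, 0, 0]], [[0, 0, 0], [0, 0, 0]], [[0, 0, 0], [0, 0, 0]]], jaw=-1, newtons=70)

```text
clock: 14.0
tcp_pos: [0.58, 0.1381, 0.0301]
orientation: [0.52, 2.308, -0.215]
contact_force: [-4.3, 0.5, 6.8]
grip_width: 0.0532
gripper_force: 71.5
```

Run:
```python
from h import *
where(); inF()
rows([(W(.113,.018,.06),-25.2,45,180)]+[(W(n,.021,z),-24.5,p,180) for n,z,p in((.115,.10,35),(.115,.11,25),(.115,.115,15),(.115,.12,5),(.115,.12,-5),(.115,.12,-12),(.115,.12,-15))])
```

```text
t 14.0 grasp [0.5839 0.1363 0.0259] z [ 0.64  -0.303 -0.706] x [-0.638  0.303 -0.708] tilt 45.1 x az 154.6 F [-4.3  0.5  6.8] w 0.0532 gf 71.5 j [-0.92  0.72  0.3   2.25  1.85  0.54 -1.4 ]
n 0.1119 t 0.0173 z 0.0259
[[-0.093, 0.003, -0.1], [-0.001, 0.0, -0.001]]
[[-0.205, 0.014, -0.219], [-0.003, 0.056, -0.004]]
[[-0.237, 0.014, -0.246], [-0.003, 0.111, -0.004]]
[[-0.255, 0.015, -0.258], [-0.002, 0.167, -0.004]]
[[-0.273, 0.015, -0.27], [-0.002, 0.223, -0.005]]
[[-0.276, 0.015, -0.267], [-0.002, 0.278, -0.005]]
[[-0.277, 0.015, -0.264], [-0.001, 0.317, -0.005]]
[[-0.278, 0.015, -0.263], [-0.001, 0.334, -0.005]]
```

>>> apply_moves(rows=[[[-0.093, 0.003, -0.1], [0, 0, 0]], [[-0.205, 0.014, -0.219], [-0.003, 0.056, -0.004]], [[-0.237, 0.014, -0.246], [-0.003, 0.111, -0.004]], [[-0.255, 0.015, -0.258], [-0.002, 0.167, -0.004]], [[-0.273, 0.015, -0.27], [-0.002, 0.223, -0.005]], [[-0.276, 0.015, -0.267], [-0.002, 0.278, -0.005]], [[-0.277, 0.015, -0.264], [-0.001, 0.317, -0.005]], [[-0.278, 0.015, -0.263], [-0.001, 0.334, -0.005]], [[-0.278, 0.015, -0.263], [-0.001, 0.334, -0.005]], [[-0.278, 0.015, -0.263], [-0.001, 0.334, -0.005]]])

```text
clock: 15.25
tcp_pos: [0.5851, 0.1382, 0.1251]
orientation: [-0.615, -2.813, -0.083]
contact_force: [0.1, -1.1, -2.1]
grip_width: 0.0529
gripper_force: 73.5
```

```bash
cat >> h.py <<'E'
def G(nb,th,zb=.008,r=.0855,h=.016):
    a=np.radians(th); return nb+r*np.cos(a)-h*np.sin(a), zb+r*np.sin(a)+h*np.cos(a)
def foot():
    "silhouette of the plate's blue face in the side view"
    f=cam('side'); im=f['frame'].astype(int); m=((im[...,2]-im[...,0]>18)&(im.max(2)<150)).astype(np.uint8); m[:, :150]=0; m[240:]=0; m[:,262:]=0; m[:150]=0
    k,l,st,c=cv2.connectedComponentsWithStats(m); i=1+np.argmax(st[1:,4]) if k>1 else 0
    cc=max(cv2.findContours((l==i).astype(np.uint8),cv2.RETR_EXTERNAL,cv2.CHAIN_APPROX_NONE)[0],key=cv2.contourArea)
    print('blue',st[i].tolist(),cv2.approxPolyDP(cc,3,True)[:,0].tolist()); return f
E
python3 - <<'E'
from h import *
where(); inF(); foot()
p=-13.5
L=[]
for n,z,p in ((G(.03,60)[0],G(.03,60,.02)[1],-15),(G(.012,60)[0],G(.012,60,.010)[1],-15),(G(.009,60)[0],G(.009,60,.008)[1],-15)): print(n,z); L.append((W(n,.021,z),-24.5,p,180))
rows(L)
E
```

```text
t 15.25 grasp [0.5836 0.1388 0.1193] z [-0.24   0.11  -0.964] x [-0.876  0.403  0.264] tilt 15.3 x az 155.3 F [ 0.1 -1.1 -2.1] w 0.0529 gf 73.5 j [-0.05  0.63 -0.28  1.67 -0.01  1.06  0.85]
n 0.1132 t 0.0195 z 0.1193
blue [244, 190, 18, 23, 152] [[259, 190], [253, 192], [244, 212], [248, 207], [256, 207], [254, 201], [259, 201]]
0.05889359353944899 0.10204517202356951
0.04089359353944899 0.0920451720235695
0.037893593539448996 0.09004517202356951
[[-0.22, 0.014, 0.006], [0.0, -0.003, -0.002]]
[[-0.3, 0.016, 0.025], [0.0, -0.003, -0.002]]
[[-0.313, 0.016, 0.03], [0.0, -0.003, -0.002]]
```

>>> apply_moves(rows=[[[-0.22, 0.014, 0.006], [0, 0, 0]], [[-0.28, 0.016, 0.015], [0, 0, 0]], [[-0.3, 0.016, 0.025], [0, 0, 0]], [[-0.3, 0.016, 0.025], [0, 0, 0]]])

```text
clock: 15.8
tcp_pos: [0.6488, 0.1153, 0.0991]
orientation: [-0.61, -2.816, -0.078]
contact_force: [-0.0, -0.1, -1.1]
grip_width: 0.0528
gripper_force: 73.7
```

Run:
```python
from h import *
where(); inF()
L=[]
for th,p in((60,-15),(63,-13.5),(66,-12),(69,-10),(72,-8),(75,-6),(78,-4),(81,-2),(84,1),(87,4)):
    n,z=G(.0075,th,.0085); L.append((W(n,.0225,z),-24.5,p,180)); print(round(n,4),round(z,4))
rows(L)
```

```text
t 15.8 grasp [0.6473 0.1159 0.0933] z [-0.239  0.106 -0.965] x [-0.879  0.4    0.262] tilt 15.2 x az 155.5 F [-0.  -0.1 -1.1] w 0.0528 gf 73.7 j [-0.03  0.74 -0.26  1.52  0.01  1.11  0.89]
n 0.0456 t 0.0245 z 0.0933
0.0364 0.0905
0.0321 0.0919
0.0277 0.0931
0.0232 0.0941
0.0187 0.0948
0.0142 0.0952
0.0096 0.0955
0.0051 0.0955
0.0005 0.0952
-0.004 0.0947
[[-0.038, -0.008, 0.001], [-0.001, -0.001, 0.0]]
[[-0.053, -0.008, -0.009], [-0.001, -0.009, 0.0]]
[[-0.068, -0.008, -0.018], [-0.001, -0.018, 0.0]]
[[-0.083, -0.007, -0.026], [-0.001, -0.029, 0.0]]
[[-0.099, -0.007, -0.034], [-0.001, -0.04, 0.0]]
[[-0.115, -0.007, -0.04], [-0.001, -0.051, 0.0]]
[[-0.132, -0.007, -0.045], [-0.001, -0.062, 0.0]]
[[-0.149, -0.007, -0.05], [-0.001, -0.073, 0.0]]
[[-0.165, -0.007, -0.053], [-0.001, -0.09, 0.0]]
[[-0.182, -0.007, -0.056], [-0.001, -0.106, 0.0]]
```

>>> apply_moves(rows=[[[-0.02, -0.006, 0.001], [0, 0, 0]], [[-0.038, -0.007, 0.001], [0, 0, 0]], [[-0.053, -0.007, -0.009], [0, -0.009, 0]], [[-0.068, -0.007, -0.018], [0, -0.018, 0]], [[-0.083, -0.007, -0.026], [0, -0.029, 0]], [[-0.099, -0.007, -0.034], [0, -0.04, 0]], [[-0.115, -0.007, -0.04], [0, -0.051, 0]], [[-0.115, -0.007, -0.04], [0, -0.051, 0]]], newtons=20)

```text
clock: 16.8
tcp_pos: [0.6759, 0.1039, 0.104]
orientation: [-0.64, -2.972, -0.035]
contact_force: [-4.2, 2.7, 12.0]
grip_width: 0.0528
gripper_force: 50.1
```

Run:
```python
from h import *
where(); inF(); foot()
L=[]
for th,p in((78,-4),(81,-2),(84,1),(87,4)):
    n,z=G(.0075,th,.0085); L.append((W(n,.0225,z),-24.5,p,180))
rows(L)
```

```text
t 16.8 grasp [0.6753 0.1042 0.098 ] z [-0.094  0.044 -0.995] x [-0.906  0.41   0.104] tilt 6.0 x az 155.7 F [-4.2  2.7 12. ] w 0.0528 gf 50.1 j [-0.07  0.7  -0.22  1.56  0.09  0.98  0.85]
n 0.0153 t 0.0251 z 0.098
blue [224, 191, 16, 21, 174] [[238, 191], [230, 195], [224, 211], [237, 205]]
[[-0.022, -0.01, 0.008], [0.0, -0.011, 0.001]]
[[-0.039, -0.01, 0.006], [0.0, -0.022, 0.001]]
[[-0.056, -0.01, 0.005], [0.0, -0.039, 0.001]]
[[-0.073, -0.01, 0.006], [0.0, -0.055, 0.001]]
```

>>> apply_moves(rows=[[[-0.022, -0.005, 0.001], [0, -0.011, 0]], [[-0.039, -0.005, 0], [0, -0.022, 0]], [[-0.056, -0.005, 0], [0, -0.039, 0]], [[-0.073, -0.005, 0], [0, -0.055, 0]], [[-0.073, -0.005, 0], [0, -0.055, 0]]])

```text
clock: 17.48
tcp_pos: [0.6919, 0.0934, 0.1001]
orientation: [0.648, 3.005, -0.024]
contact_force: [0.1, 0.1, 1.1]
grip_width: 0.0159
gripper_force: 0.0
```

Run:
```python
from h import *
where(); inF(); foot()
L=[]
g0=None
t,Mx,o=state(); g=t+.006*Mx[:,2]; d=g[:2]-M; n0,z0=d@FN,g[2]
L=[(W(n0,.023,z0+.008),-24.3,3,180),(W(n0+.010,.023,z0+.008),-24.3,3,180)]
for dth in(6,12,17):
    n,z=G(.0175,86+dth,.014); print(round(n,4),round(z,4)); L.append((W(n,.023,z),-24.3,3-dth,180))
n,z=G(.0175,103,.009);L.append((W(n,.023,z),-24.3,-14,180)); print(n,z)
rows(L)
```

```text
t 17.48 grasp [0.6923 0.0932 0.0941] z [ 0.062 -0.029 -0.998] x [-0.909  0.411 -0.069] tilt 3.9 x az 155.7 F [0.1 0.1 1.1] w 0.0159 gf 0.0 j [-0.14  0.65 -0.15  1.65  0.19  0.8   0.76]
n -0.0047 t 0.0221 z 0.0941
blue [225, 188, 20, 24, 167] [[244, 188], [230, 195], [225, 211], [237, 206], [240, 190], [243, 192]]
-0.0015 0.0989
-0.0102 0.0964
-0.0173 0.0937
-0.017323236182964226 0.08870942366963579
[[-0.003, 0.006, -0.032], [-0.001, 0.005, -0.001]]
[[0.037, 0.005, -0.035], [-0.001, 0.005, -0.001]]
[[0.01, 0.006, -0.021], [-0.0, 0.038, -0.001]]
[[-0.026, 0.006, -0.009], [-0.0, 0.072, -0.001]]
[[-0.056, 0.006, 0.005], [-0.0, 0.099, -0.001]]
[[-0.055, 0.006, 0.025], [-0.0, 0.099, -0.001]]
```

Run:
```python
from h import *
f=foot(); im=f['frame']; print('white flat',int((im[190:240,225:275].min(2)>170).sum()))
w=cam('wrist'); m=(w['frame'].min(2)>150).astype(np.uint8); k,l,st,c=cv2.connectedComponentsWithStats(m); print([(st[i].tolist()) for i in range(1,k) if st[i,4]>200])
where()
```

```text
blue [236, 202, 5, 4, 7] [[236, 203], [240, 205]]
white flat 61
[[219, 0, 137, 198, 21384], [0, 121, 22, 83, 706], [434, 216, 123, 107, 4801], [0, 254, 79, 114, 3285]]
t 17.62 grasp [0.693  0.0918 0.0933] z [ 0.061 -0.03  -0.998] x [-0.908  0.413 -0.068] tilt 3.9 x az 155.5 F [ 0.5 -0.1 -1.3] w -0.0002 gf 0.0 j [-0.14  0.66 -0.15  1.65  0.19  0.8   0.76]
```

The pads slid off the plate's edge and it fell back flat again. The grasp was too high, so the overlap was small. I'll take it again lower, with a guarded descent and a firmer pivot grip.

>>> apply_moves(rows=[[[0, 0, -0.24], [0, 0, 0]], [[0, 0, -0.45], [0, 0, 0]], [[0.15, 0, -0.5], [0, 0, 0]], [[0.35, 0, -0.5], [0, 0, 0]], [[0.35, 0, -0.5], [0, 0, 0]]], jaw=0.6)

```text
clock: 18.25
tcp_pos: [0.6023, 0.134, 0.2177]
orientation: [0.646, 3.009, -0.025]
contact_force: [0.4, -0.1, 0.2]
grip_width: 0.0684
gripper_force: 0.0
```

```bash
cat >> h.py <<'E'
def find_plate():
    w=cam('wrist'); m=(w['frame'].min(2)>175).astype(np.uint8)
    rc,_=rect(m,(150,20,420,262),9); c=rep(w,'plate',rc,.016); print(cv2.boxPoints(rc).round().tolist()); d=c-M; print('n',d@FN,'t',d@FT); return w,c
E
python3 - <<'E'
from h import *
where(); find_plate()
E
```

```text
t 18.25 grasp [0.6026 0.1339 0.2117] z [ 0.059 -0.029 -0.998] x [-0.91   0.409 -0.066] tilt 3.8 x az 155.8 F [ 0.4 -0.1  0.2] w 0.0684 gf 0.0 j [-0.19  0.41 -0.19  1.77  0.16  0.94  0.69]
plate px [281.5 194. ] c [0.6216 0.1294] size [0.0549, 0.1087] long ang deg -22.1
[[250.0, 138.0], [313.0, 138.0], [313.0, 250.0], [250.0, 250.0]]
n 0.07460927504327272 t 0.026335267083672557
```

Run:
```python
from h import *
g=(.5882,.1429)
rows([((g[0],g[1],.08),-22.1,30,180),((*g,.032),-22.1,30,180),((*g,.022),-22.1,30,180),((*g,.012),-22.1,30,180)])
```

```text
[[0.124, 0.012, 0.524], [-0.004, -0.145, -0.012]]
[[0.137, 0.012, 0.716], [-0.004, -0.145, -0.012]]
[[0.14, 0.012, 0.755], [-0.004, -0.145, -0.012]]
[[0.143, 0.012, 0.795], [-0.004, -0.145, -0.012]]
```

>>> apply_moves(rows=[[[0.12, 0.012, 0.3], [-0.004, -0.145, -0.012]], [[0.124, 0.012, 0.524], [-0.004, -0.145, -0.012]], [[0.124, 0.012, 0.524], [-0.004, -0.145, -0.012]], [[0.124, 0.012, 0.6], [-0.004, -0.145, -0.012]], [[0.137, 0.012, 0.716], [-0.004, -0.145, -0.012]], [[0.137, 0.012, 0.73], [-0.004, -0.145, -0.012]], [[0.139, 0.012, 0.74], [-0.004, -0.145, -0.012]], [[0.14, 0.012, 0.75], [-0.004, -0.145, -0.012]], [[0.14, 0.012, 0.75], [-0.004, -0.145, -0.012]]])

```text
clock: 19.42
tcp_pos: [0.5873, 0.143, 0.0287]
orientation: [0.507, 2.574, -0.136]
contact_force: [-0.6, 0.2, -0.3]
grip_width: 0.0684
gripper_force: 0.0
```

Run:
```python
from h import *
where(); inF(); rows([((.5882,.1429,.020),-22.1,30,180),((.5882,.1429,.014),-22.1,30,180)])
```

```text
t 19.43 grasp [0.59   0.1418 0.0235] z [ 0.463 -0.19  -0.866] x [-0.801  0.328 -0.501] tilt 30.1 x az 157.7 F [-0.6  0.2 -0.3] w 0.0684 gf 0.0 j [-0.89  0.67  0.43  2.17  1.36  0.17 -0.73]
n 0.1085 t 0.0249 z 0.0235
[[0.014, 0.001, 0.008], [-0.001, 0.0, -0.001]]
[[0.026, 0.001, 0.029], [-0.001, 0.0, -0.001]]
```

>>> apply_moves(rows=[[[0.014, 0, 0.008], [0, 0, 0]], [[0.02, 0, 0.018], [0, 0, 0]], [[0.02, 0, 0.018], [0, 0, 0]]])

```text
clock: 19.8
tcp_pos: [0.5848, 0.1438, 0.0221]
orientation: [0.506, 2.575, -0.137]
contact_force: [0.0, -0.1, -0.0]
grip_width: 0.0684
gripper_force: 0.0
```

>>> apply_moves(rows=[[[0.004, 0, 0.007], [0, 0, 0]], [[0.004, 0, 0.007], [0, 0, 0]]])

```text
clock: 20.05
tcp_pos: [0.5847, 0.1439, 0.0199]
orientation: [0.506, 2.575, -0.137]
contact_force: [0.6, 0.0, -0.2]
grip_width: 0.0683
gripper_force: 0.0
```

>>> apply_moves(rows=[[[0, 0, 0], [0, 0, 0]], [[0, 0, 0], [0, 0, 0]], [[0, 0, 0], [0, 0, 0]], [[0, 0, 0], [0, 0, 0]]], jaw=-1, newtons=70)

```text
clock: 20.55
tcp_pos: [0.586, 0.1444, 0.0219]
orientation: [0.506, 2.571, -0.135]
contact_force: [-8.0, 1.9, 19.6]
grip_width: 0.0546
gripper_force: 78.3
```

Run:
```python
from h import *
where(); inF()
rows([(W(.110,.024,.06),-22.1,30,180)]+[(W(n,.020,z),ph,p,180) for n,z,p,ph in((.112,.10,20,-22.5),(.112,.105,10,-23.2),(.112,.11,0,-24),(.112,.11,-10,-24),(.112,.11,-20,-24))])
```

```text
t 20.55 grasp [0.5888 0.1432 0.0167] z [ 0.466 -0.19  -0.864] x [-0.8    0.328 -0.503] tilt 30.2 x az 157.7 F [-8.   1.9 19.6] w 0.0546 gf 78.3 j [-0.89  0.68  0.42  2.18  1.46  0.17 -0.84]
n 0.1102 t 0.0257 z 0.0167
[[-0.087, -0.006, -0.149], [-0.0, 0.001, -0.001]]
[[-0.165, -0.022, -0.292], [0.001, 0.057, 0.001]]
[[-0.179, -0.022, -0.308], [0.002, 0.112, 0.005]]
[[-0.193, -0.022, -0.323], [0.003, 0.168, 0.009]]
[[-0.196, -0.022, -0.321], [0.002, 0.223, 0.01]]
[[-0.199, -0.022, -0.318], [0.001, 0.279, 0.01]]
```

>>> apply_moves(rows=[[[-0.087, -0.006, -0.149], [0, 0, 0]], [[-0.165, -0.022, -0.292], [0, 0.05, 0.001]], [[-0.179, -0.022, -0.308], [0.002, 0.112, 0.005]], [[-0.193, -0.022, -0.323], [0.003, 0.168, 0.009]], [[-0.196, -0.022, -0.321], [0.002, 0.223, 0.01]], [[-0.199, -0.022, -0.318], [0.001, 0.279, 0.01]], [[-0.199, -0.022, -0.318], [0.001, 0.279, 0.01]], [[-0.199, -0.022, -0.318], [0.001, 0.279, 0.01]]])

```text
clock: 21.55
tcp_pos: [0.5872, 0.1347, 0.1126]
orientation: [-0.587, -2.729, -0.103]
contact_force: [0.8, -0.9, -2.1]
grip_width: 0.0544
gripper_force: 75.3
```

Run:
```python
from h import *
where(); inF(); foot()
L=[]
for nb,zb in((.04,.025),(.014,.0105)):
    n,z=G(nb,50,zb,h=.0087); print(n,z); L.append((W(n,.020,z),-24,-20,180))
rows(L)
```

```text
t 21.55 grasp [0.5852 0.1355 0.107 ] z [-0.318  0.142 -0.937] x [-0.854  0.386  0.348] tilt 20.4 x az 155.7 F [ 0.8 -0.9 -2.1] w 0.0544 gf 75.3 j [ 0.05  0.7  -0.41  1.61  0.03  1.14  0.83]
n 0.1103 t 0.0171 z 0.107
blue [249, 195, 7, 4, 11] [[255, 195], [249, 198]]
0.08829375397306401 0.09608905209094551
0.06229375397306402 0.08158905209094551
[[-0.097, 0.013, 0.008], [-0.0, -0.003, -0.002]]
[[-0.214, 0.013, 0.026], [-0.0, -0.003, -0.002]]
```

>>> apply_moves(rows=[[[-0.097, 0.004, 0.008], [0, 0, 0]], [[-0.18, 0.004, 0.018], [0, 0, 0]], [[-0.214, 0.004, 0.024], [0, 0, 0]], [[-0.214, 0.004, 0.024], [0, 0, 0]]])

```text
clock: 22.1
tcp_pos: [0.6296, 0.1191, 0.0892]
orientation: [-0.581, -2.733, -0.101]
contact_force: [-0.3, 0.0, -1.2]
grip_width: 0.0544
gripper_force: 75.4
```

Run:
```python
from h import *
where(); inF(); _,Mx,_=state()
L=[]
for th,p in((50,-20),(54,-18),(58,-16),(62,-14),(66,-12),(70,-10),(74,-8),(78,-6),(82,-3),(86,0)):
    n,z=G(.007,th,.010,h=.0087); L.append((W(n,.0185,z),-24,p,180)); print(round(n,4),round(z,4))
rows(L)
```

```text
t 22.1 grasp [0.6277 0.1199 0.0836] z [-0.316  0.139 -0.938] x [-0.857  0.382  0.346] tilt 20.2 x az 156.0 F [-0.3  0.  -1.2] w 0.0544 gf 75.4 j [ 0.06  0.78 -0.39  1.51  0.06  1.16  0.86]
n 0.0652 t 0.0202 z 0.0836
0.0553 0.0811
0.0502 0.0843
0.0449 0.0871
0.0395 0.0896
0.0338 0.0916
0.0281 0.0933
0.0222 0.0946
0.0163 0.0954
0.0103 0.0959
0.0043 0.0959
[[-0.04, -0.007, -0.004], [-0.001, -0.001, -0.0]]
[[-0.054, -0.007, -0.023], [-0.001, -0.012, -0.0]]
[[-0.069, -0.007, -0.041], [-0.001, -0.023, -0.0]]
[[-0.085, -0.007, -0.058], [-0.001, -0.035, -0.0]]
[[-0.103, -0.007, -0.073], [-0.001, -0.046, -0.0]]
[[-0.121, -0.007, -0.087], [-0.001, -0.057, -0.0]]
[[-0.141, -0.007, -0.1], [-0.001, -0.068, -0.0]]
[[-0.161, -0.007, -0.111], [-0.001, -0.079, -0.0]]
[[-0.182, -0.007, -0.121], [-0.001, -0.096, -0.0]]
[[-0.203, -0.007, -0.129], [-0.001, -0.112, -0.0]]
```

>>> apply_moves(rows=[[[-0.02, 0, -0.004], [0, 0, 0]], [[-0.04, 0, -0.004], [0, 0, 0]], [[-0.054, 0, -0.023], [0, -0.012, 0]], [[-0.069, 0, -0.041], [0, -0.023, 0]], [[-0.085, 0, -0.058], [0, -0.035, 0]], [[-0.103, 0, -0.073], [0, -0.046, 0]], [[-0.121, 0, -0.087], [0, -0.057, 0]], [[-0.121, 0, -0.087], [0, -0.057, 0]]], newtons=30)

```text
clock: 23.1
tcp_pos: [0.6599, 0.1068, 0.0998]
orientation: [-0.614, -2.902, -0.052]
contact_force: [-7.1, 2.8, 2.2]
grip_width: 0.0545
gripper_force: 64.5
```

Run:
```python
from h import *
where(); inF(); foot()
L=[]
for th,p in((74,-8),(78,-6),(82,-3),(86,0)):
    n,z=G(.007,th,.010,h=.0087); L.append((W(n,.02,z),-24,p,180))
rows(L)
```

```text
t 23.1 grasp [0.6589 0.1072 0.0939] z [-0.163  0.07  -0.984] x [-0.9    0.399  0.178] tilt 10.2 x az 156.1 F [-7.1  2.8  2.2] w 0.0545 gf 64.5 j [ 0.02  0.73 -0.35  1.55  0.14  1.04  0.82]
n 0.0315 t 0.0213 z 0.0939
blue [225, 191, 18, 19, 151] [[242, 192], [231, 194], [225, 208], [237, 205]]
[[-0.035, -0.005, -0.01], [-0.001, -0.013, 0.001]]
[[-0.057, -0.005, -0.017], [-0.001, -0.024, 0.001]]
[[-0.079, -0.005, -0.023], [-0.001, -0.04, 0.001]]
[[-0.101, -0.005, -0.027], [-0.001, -0.057, 0.001]]
```

>>> apply_moves(rows=[[[-0.02, 0, -0.006], [0, -0.006, 0]], [[-0.035, 0, -0.01], [0, -0.013, 0]], [[-0.057, 0, -0.015], [0, -0.02, 0]], [[-0.079, 0, -0.019], [0, -0.026, 0]], [[-0.098, 0, -0.022], [0, -0.03, 0]], [[-0.098, 0, -0.022], [0, -0.03, 0]]], newtons=45)

```text
clock: 23.9
tcp_pos: [0.6835, 0.0962, 0.1007]
orientation: [-0.633, -2.993, -0.024]
contact_force: [-4.2, 2.9, 1.4]
grip_width: 0.0543
gripper_force: 50.6
```

Run:
```python
from h import *
where(); inF(); foot()
```

```text
t 23.9 grasp [0.6831 0.0964 0.0947] z [-0.077  0.032 -0.996] x [-0.911  0.404  0.084] tilt 4.8 x az 156.1 F [-4.2  2.9  1.4] w 0.0543 gf 50.6 j [ 0.    0.71 -0.32  1.55  0.19  0.97  0.79]
n 0.005 t 0.0212 z 0.0947
blue [224, 191, 16, 20, 182] [[239, 191], [230, 195], [224, 210], [238, 205]]
```

Run:
```python
from h import *
L=[(W(.005,.021,.1015),-24,-4.8,180),(W(.0125,.021,.1015),-24,-4.8,180)]
for dth,nb,zb in((6,.0145,.014),(11,.0145,.0125),(11,.0145,.009)):
    n,z=G(nb,86.5+dth,zb,h=.0087); print(n,z); L.append((W(n,.021,z),-24,-4.8-dth,180))
rows(L)
```

```text
0.002078822852501619 0.09903913427517043
-0.005285559728766561 0.09613295777514634
-0.005285559728766561 0.09263295777514634
[[0.002, -0.001, -0.027], [-0.001, 0.0, 0.001]]
[[0.032, -0.001, -0.024], [-0.001, 0.0, 0.001]]
[[-0.013, -0.001, -0.018], [-0.001, 0.033, 0.001]]
[[-0.045, -0.001, -0.009], [-0.001, 0.061, 0.001]]
[[-0.046, -0.001, 0.005], [-0.001, 0.061, 0.001]]
```

>>> apply_moves(rows=[[[0, 0, 0], [0, 0, 0]], [[0, 0, 0], [0, 0, 0]], [[0.002, 0, -0.027], [0, 0, 0]], [[0.032, 0, -0.024], [0, 0, 0]], [[0.032, 0, -0.024], [0, 0, 0]], [[-0.013, 0, -0.018], [0, 0.033, 0]], [[-0.045, 0, -0.009], [0, 0.061, 0]], [[-0.045, 0, -0.009], [0, 0.061, 0]], [[-0.046, 0, 0.005], [0, 0.061, 0]], [[-0.046, 0, 0.005], [0, 0.061, 0]]], newtons=70)

```text
clock: 25.2
tcp_pos: [0.6958, 0.0898, 0.0983]
orientation: [-0.597, -2.813, -0.079]
contact_force: [-2.1, 1.6, -3.6]
grip_width: 0.0532
gripper_force: 74.8
```

Run:
```python
from h import *
where(); inF(); foot()
_,Mx,_=state(); print((Mx.T@np.array([0,0,-.002])/.25).round(4),(Mx.T@np.r_[-FN*.002,0]/.25).round(4))
```

```text
t 25.2 grasp [0.6943 0.0905 0.0925] z [-0.244  0.107 -0.964] x [-0.881  0.392  0.267] tilt 15.5 x az 156.0 F [-2.1  1.6 -3.6] w 0.0532 gf 74.8 j [ 0.05  0.82 -0.35  1.38  0.1   1.19  0.89]
n -0.0077 t 0.0204 z 0.0925
blue [223, 191, 17, 20, 201] [[238, 191], [230, 194], [224, 210], [239, 204]]
[-0.0021  0.      0.0077] [-0.0077 -0.     -0.0021]
```

>>> apply_moves(rows=[[[-0.002, 0, 0.008], [0, 0, 0]], [[-0.003, 0, 0.012], [0, 0, 0]], [[-0.003, 0, 0.012], [0, 0, 0]]])

```text
clock: 25.62
tcp_pos: [0.6961, 0.0899, 0.0972]
orientation: [-0.597, -2.813, -0.08]
contact_force: [-5.3, 0.1, 6.7]
grip_width: 0.0535
gripper_force: 75.8
```

>>> apply_moves(rows=[[[-0.006, 0, 0.001], [0, 0, 0]], [[-0.01, 0, 0.0], [0, 0, 0]], [[-0.01, 0, 0], [0, 0, 0]]])

```text
clock: 26.0
tcp_pos: [0.6971, 0.0896, 0.097]
orientation: [-0.596, -2.81, -0.079]
contact_force: [-9.4, 0.7, 10.7]
grip_width: 0.0534
gripper_force: 77.7
```

Run:
```python
from h import *
where(); inF(); foot()
```

```text
t 26.0 grasp [0.6956 0.0902 0.0912] z [-0.247  0.108 -0.963] x [-0.88   0.391  0.27 ] tilt 15.7 x az 156.0 F [-9.4  0.7 10.7] w 0.0534 gf 77.7 j [ 0.05  0.83 -0.35  1.38  0.1   1.2   0.89]
n -0.009 t 0.0207 z 0.0912
blue [223, 191, 17, 20, 209] [[238, 191], [229, 195], [224, 210], [239, 204]]
```

>>> apply_moves(rows=[[[0, 0, 0], [0, 0, 0]], [[0, 0, 0], [0, 0, 0]], [[0, 0, 0], [0, 0, 0]], [[0, 0, 0], [0, 0, 0]], [[0, 0, 0], [0, 0, 0]]], jaw=0.7)

```text
clock: 26.68
tcp_pos: [0.6984, 0.0886, 0.0948]
orientation: [-0.598, -2.813, -0.079]
contact_force: [-0.3, 0.1, -0.3]
grip_width: 0.0726
gripper_force: 0.0
```

Run:
```python
from h import *
where(); inF(); f=foot(); print('white flat',int((f['frame'][190:240,225:275].min(2)>170).sum()))
```

```text
t 26.68 grasp [0.697  0.0892 0.089 ] z [-0.244  0.107 -0.964] x [-0.88   0.392  0.267] tilt 15.5 x az 156.0 F [-0.3  0.1 -0.3] w 0.0726 gf 0.0 j [ 0.05  0.83 -0.35  1.38  0.1   1.19  0.89]
n -0.0106 t 0.0203 z 0.089
blue [223, 191, 17, 20, 209] [[237, 191], [230, 194], [224, 210], [239, 204]]
white flat 0
```

The plate now stands leaning on the stop with the fingers off it. I'll retreat and fetch the stick.

>>> apply_moves(rows=[[[0, 0, -0.1], [0, 0, 0]], [[0, 0, -0.3], [0, 0, 0]], [[0, 0, -0.5], [0, 0, 0]], [[0, 0, -0.56], [0, 0, 0]], [[0, 0, -0.56], [0, 0, 0]]])

```text
clock: 27.35
tcp_pos: [0.7331, 0.0736, 0.2305]
orientation: [-0.598, -2.814, -0.08]
contact_force: [-0.6, 0.2, -0.7]
grip_width: 0.0725
gripper_force: 0.0
```

Run:
```python
from h import *
where(); f=foot(); print('white flat',int((f['frame'][190:240,225:275].min(2)>170).sum()))
rows([((.47,.13,.18),47.2,0),((.433,.109,.10),47.2,0)])
```

```text
t 27.35 grasp [0.7316 0.0743 0.2247] z [-0.243  0.108 -0.964] x [-0.881  0.392  0.266] tilt 15.4 x az 156.0 F [-0.6  0.2 -0.7] w 0.0725 gf 0.0 j [ 0.06  0.76 -0.35  1.18  0.08  1.45  0.91]
blue [223, 191, 17, 20, 209] [[238, 191], [229, 195], [224, 210], [239, 204]]
white flat 0
[[0.965, -0.22, 0.447], [-0.082, -0.058, 0.6]]
[[0.976, -0.356, 0.783], [-0.082, -0.058, 0.6]]
```

>>> apply_moves(rows=[[[0.965, -0.22, 0.4], [-0.082, -0.058, 0.6]], [[0.965, -0.22, 0.4], [-0.082, -0.058, 0.6]], [[0.965, -0.22, 0.447], [-0.082, -0.058, 0.6]], [[0.965, -0.22, 0.447], [-0.082, -0.058, 0.6]], [[0.965, -0.22, 0.447], [-0.082, -0.058, 0.6]], [[0.965, -0.22, 0.447], [-0.082, -0.058, 0.6]], [[0.965, -0.22, 0.447], [-0.082, -0.058, 0.6]], [[0.965, -0.22, 0.447], [-0.082, -0.058, 0.6]], [[0.965, -0.22, 0.447], [-0.082, -0.058, 0.6]], [[0.965, -0.22, 0.447], [-0.082, -0.058, 0.6]]], jaw=0)

```text
clock: 28.65
tcp_pos: [0.4686, 0.1293, 0.1848]
orientation: [-2.854, -1.299, 0.004]
contact_force: [-0.3, 0.3, 1.3]
grip_width: 0.0428
gripper_force: 0.0
```

Run:
```python
from h import *
where(); rows([((.433,.109,.09),47.2,0),((.433,.109,.016),47.2,0)])
s=cam('side'); ms=masks(s); sa,_=rect(ms['orange'],(285,215,345,245)); print(sa)
```

```text
t 28.65 grasp [0.4686 0.1294 0.1788] z [-0.005  0.004 -1.   ] x [ 0.657  0.754 -0.   ] tilt 0.3 x az 48.9 F [-0.3  0.3  1.3] w 0.0428 gf 0.0 j [-0.34  0.26 -0.06  2.06  0.01  0.82 -1.13]
[[-0.155, -0.052, 0.356], [-0.002, 0.0, 0.01]]
[[-0.155, -0.05, 0.652], [-0.002, 0.0, 0.01]]
((313.441162109375, 229.23529052734375), (2.8200955390930176, 40.02366638183594), 77.47119140625)
```

>>> apply_moves(rows=[[[-0.155, -0.052, 0.2], [0, 0, 0.01]], [[-0.155, -0.052, 0.356], [0, 0, 0.01]], [[-0.155, -0.052, 0.5], [0, 0, 0.01]], [[-0.155, -0.051, 0.622], [0, 0, 0.01]], [[-0.155, -0.051, 0.622], [0, 0, 0.01]]])

```text
clock: 29.32
tcp_pos: [0.4324, 0.1089, 0.0287]
orientation: [-2.868, -1.266, 0.009]
contact_force: [-0.2, 0.2, 0.3]
grip_width: 0.0423
gripper_force: 0.0
```

>>> apply_moves(rows=[[[0, 0, 0], [0, 0, 0]], [[0, 0, 0], [0, 0, 0]], [[0, 0, 0], [0, 0, 0]], [[0, 0, 0], [0, 0, 0]], [[0, 0, 0], [0, 0, 0]], [[0, 0, 0], [0, 0, 0]]], jaw=-1, newtons=30)

```text
clock: 30.08
tcp_pos: [0.436, 0.1101, 0.0321]
orientation: [-2.87, -1.263, -0.005]
contact_force: [-1.0, -0.2, 7.0]
grip_width: 0.0125
gripper_force: 32.8
```

Run:
```python
from h import *
where()
t,Mx,o=state(); g=t+.006*Mx[:,2]; xa=np.degrees(np.arctan2(Mx[1,0],Mx[0,0]))
# board from w1: stripe c (.456,.2741)/(.4568,.2765) ang 75.8 ; stick b ang 77.4
tgt=np.array([.4564,.2755]); 
print('stick centre rel grip',np.array([.433,.1093])-g[:2])
d=76.6-47.2; Rz=R.from_euler('z',d,degrees=True).as_matrix()[:2,:2]
gx=tgt-Rz@(np.array([.433,.1093])-g[:2]); print(gx)
rows([((g[0],g[1],.09),xa,0),((gx[0],gx[1],.09),xa+d,0),((gx[0],gx[1],g[2]+.010),xa+d,0)])
```

```text
t 30.07 grasp [0.436  0.1101 0.0261] z [ 0.     0.007 -1.   ] x [0.676 0.737 0.005] tilt 0.4 x az 47.5 F [-1.  -0.2  7. ] w 0.0125 gf 32.8 j [-0.34  0.49 -0.05  2.24  0.04  0.42 -1.16]
stick centre rel grip [-0.00302003 -0.0007989 ]
[0.45863891 0.27767855]
[[0.001, -0.001, -0.256], [-0.001, -0.002, 0.0]]
[[0.557, -0.387, -0.251], [-0.001, -0.002, -0.163]]
[[0.556, -0.386, -0.036], [-0.001, -0.002, -0.163]]
```

>>> apply_moves(rows=[[[0, 0, -0.2], [0, 0, 0]], [[0, 0, -0.256], [0, 0, 0]], [[0.3, -0.2, -0.256], [0, 0, -0.08]], [[0.557, -0.387, -0.251], [0, 0, -0.163]], [[0.557, -0.387, -0.251], [0, 0, -0.163]], [[0.557, -0.387, -0.251], [0, 0, -0.163]], [[0.557, -0.387, -0.251], [0, 0, -0.163]]])

```text
clock: 30.95
tcp_pos: [0.4578, 0.2765, 0.0944]
orientation: [-2.459, -1.947, -0.002]
contact_force: [0.0, -0.2, 0.3]
grip_width: 0.0124
gripper_force: 31.9
```

Run:
```python
from h import *
where()
w=cam('wrist'); m=masks(w); 
for n,z in(('blue',.008),('orange',.022)):
    k,l,st,c=cv2.connectedComponentsWithStats(m[n]); 
    for i in range(1,k):
        if st[i,4]>200:
            rc,_=rect((l==i).astype(np.uint8),(0,0,560,420)); rep(w,n+str(st[i,4]),rc,z)
rows([((.4586,.2777,.038),76.9,0)])
```

```text
t 30.95 grasp [0.4578 0.2765 0.0884] z [-0.002  0.005 -1.   ] x [0.229 0.973 0.004] tilt 0.3 x az 76.8 F [ 0.  -0.2  0.3] w 0.0124 gf 31.9 j [-0.5   0.47 -0.19  2.01  0.13  0.67 -1.01]
blue973 px [183.   58.3] c [0.431 0.384] size [0.0131, 0.021] long ang deg 66.9
blue525 px [278. 151.] c [0.4689 0.3253] size [0.0113, 0.0135] long ang deg -13.2
orange4021 px [406.5 234.3] c [0.5289 0.2606] size [0.013, 0.1082] long ang deg 77.4
orange6954 px [276.5 281. ] c [0.4493 0.2452] size [0.0177, 0.1513] long ang deg -102.4
[[0.007, 0.001, 0.202], [-0.001, -0.001, -0.001]]
```

>>> apply_moves(rows=[[[0.005, 0.0, 0.1], [0, 0, 0]], [[0.005, 0, 0.17], [0, 0, 0]], [[0.005, 0, 0.202], [0, 0, 0]], [[0.005, 0, 0.212], [0, 0, 0]], [[0.005, 0, 0.216], [0, 0, 0]], [[0.005, 0, 0.216], [0, 0, 0]]])

```text
clock: 31.75
tcp_pos: [0.4587, 0.2793, 0.0413]
orientation: [-2.457, -1.948, -0.006]
contact_force: [0.1, -0.6, -0.9]
grip_width: 0.0128
gripper_force: 31.9
```

Run:
```python
from h import *
where()
```

```text
t 31.75 grasp [0.4587 0.2793 0.0353] z [-0.001  0.007 -1.   ] x [0.228 0.974 0.006] tilt 0.4 x az 76.8 F [ 0.1 -0.6 -0.9] w 0.0128 gf 31.9 j [-0.52  0.56 -0.17  2.03  0.16  0.56 -1.04]
```

>>> apply_moves(rows=[[[0, 0, 0.006], [0, 0, 0]], [[0, 0, 0.01], [0, 0, 0]], [[0, 0, 0.01], [0, 0, 0]]])

```text
clock: 32.12
tcp_pos: [0.4589, 0.2794, 0.0401]
orientation: [-2.458, -1.949, -0.006]
contact_force: [-3.7, -3.4, 16.5]
grip_width: 0.0129
gripper_force: 33.8
```

>>> apply_moves(rows=[[[0, 0, 0], [0, 0, 0]], [[0, 0, 0], [0, 0, 0]], [[0, 0, 0], [0, 0, 0]], [[0, 0, -0.03], [0, 0, 0]], [[0, 0, -0.2], [0, 0, 0]], [[0, 0, -0.4], [0, 0, 0]], [[-0.1, 0, -0.7], [0, 0, 0]], [[-0.1, 0, -0.7], [0, 0, 0]]], jaw=-0.1)

```text
clock: 33.12
tcp_pos: [0.4545, 0.2536, 0.2173]
orientation: [-2.459, -1.948, -0.014]
contact_force: [0.8, -0.0, -0.8]
grip_width: 0.0388
gripper_force: 0.0
```

```bash
cat >> h.py <<'E'
def sticks():
    w=cam('wrist'); m=masks(w); im=w['frame'].astype(int)
    for n,z in(('blue',.008),('orange',.022)):
        k,l,st,c=cv2.connectedComponentsWithStats(m[n])
        for i in range(1,k):
            if st[i,4]>200:
                rc,_=rect((l==i).astype(np.uint8),(0,0,560,420)); rep(w,n+str(st[i,4]),rc,z)
    return w
E
python3 - <<'E'
from h import *
where(); sticks()
E
```

```text
t 33.12 grasp [0.4545 0.2536 0.2113] z [ 0.004  0.009 -1.   ] x [0.229 0.973 0.01 ] tilt 0.6 x az 76.8 F [ 0.8 -0.  -0.8] w 0.0388 gf 0.0 j [-0.44  0.28 -0.22  1.96  0.07  0.91 -0.93]
blue374 px [215.7  48.3] c [0.432 0.384] size [0.0125, 0.0205] long ang deg 67.2
orange1831 px [274. 164.] c [0.4573 0.2775] size [0.0117, 0.1078] long ang deg 76.4
orange1826 px [357.4 164. ] c [0.5289 0.2606] size [0.0129, 0.1083] long ang deg 77.9
```

Run:
```python
from h import *
rows([(W(.105,.0205,.18),-24,40,180),(W(.085,.0205,.133),-24,50,180)])
```

```text
[[-0.328, 0.625, 0.13], [-0.151, -0.187, -0.422]]
[[-0.344, 0.7, 0.32], [-0.189, -0.233, -0.412]]
```

>>> apply_moves(rows=[[[-0.328, 0.625, 0.13], [-0.151, -0.187, -0.422]], [[-0.328, 0.625, 0.13], [-0.151, -0.187, -0.422]], [[-0.328, 0.625, 0.13], [-0.151, -0.187, -0.422]], [[-0.328, 0.625, 0.13], [-0.151, -0.187, -0.422]], [[-0.328, 0.625, 0.13], [-0.151, -0.187, -0.422]], [[-0.328, 0.625, 0.13], [-0.151, -0.187, -0.422]], [[-0.328, 0.625, 0.13], [-0.151, -0.187, -0.422]], [[-0.344, 0.7, 0.3], [-0.189, -0.233, -0.412]], [[-0.344, 0.7, 0.32], [-0.189, -0.233, -0.412]], [[-0.344, 0.7, 0.32], [-0.189, -0.233, -0.412]]], jaw=0.85)

```text
clock: 34.42
tcp_pos: [0.6013, 0.1308, 0.1286]
orientation: [0.461, 2.239, -0.228]
contact_force: [0.6, 0.0, -0.3]
grip_width: 0.0785
gripper_force: 0.0
```

Run:
```python
from h import *
where(); inF()
w=cam('wrist','w7.png'); im=w['frame'].astype(int)
m=((im[...,2]-im[...,0]>30)&(im[...,2]<190)).astype(np.uint8)
k,l,st,c=cv2.connectedComponentsWithStats(m); print([(st[i].tolist(),c[i].round().tolist()) for i in range(1,k) if st[i,4]>400])
def P(th,nb,s,t,side=-.008): 
    n,z=G(nb,th,.008,r=s+.0495,h=side); return W(n,t,z)
for th in(94,97,100):
    nb=.0116
    print(th,[np.round(proj(w,P(th,nb,s,t))).tolist() for s,t in((.0495,-.0075),(.0495,.0485),(-.0495,.0485),(-.0495,-.0075))])
```

```text
t 34.42 grasp [0.6055 0.1289 0.1247] z [ 0.696 -0.311 -0.648] x [-0.597  0.251 -0.762] tilt 49.6 x az 157.2 F [ 0.6  0.  -0.3] w 0.0785 gf 0.0 j [-0.67  0.51  0.02  2.24  1.69  0.74 -1.03]
n 0.0891 t 0.0194 z 0.1247
[([0, 10, 121, 128, 2388], [48.0, 69.0]), ([0, 48, 127, 160, 9535], [56.0, 132.0]), ([234, 154, 91, 143, 11918], [279.0, 226.0]), ([456, 171, 104, 90, 4654], [518.0, 211.0]), ([453, 329, 37, 21, 513], [474.0, 338.0])]
94 [[233.0, 295.0], [324.0, 296.0], [320.0, 152.0], [240.0, 151.0]]
97 [[234.0, 296.0], [323.0, 297.0], [320.0, 153.0], [240.0, 152.0]]
100 [[235.0, 297.0], [322.0, 298.0], [320.0, 153.0], [240.0, 152.0]]
```

Run:
```python
from h import *
rows([(W(.035,.0208,.0917),-24,50,180),(W(.009,.0208,.070),-24,50,180)])
```

```text
[[-0.042, 0.005, 0.25], [-0.0, -0.002, 0.005]]
[[-0.043, 0.005, 0.386], [-0.0, -0.002, 0.005]]
```

>>> apply_moves(rows=[[[-0.042, 0.005, 0.15], [0, -0.002, 0.005]], [[-0.042, 0.005, 0.25], [0, -0.002, 0.005]], [[-0.043, 0.005, 0.33], [0, -0.002, 0.005]], [[-0.043, 0.005, 0.386], [0, -0.002, 0.005]], [[-0.043, 0.005, 0.386], [0, -0.002, 0.005]]])

```text
clock: 35.1
tcp_pos: [0.6777, 0.0982, 0.0771]
orientation: [0.486, 2.225, -0.219]
contact_force: [-0.1, 0.5, -0.9]
grip_width: 0.0789
gripper_force: 0.0
```

Run:
```python
from h import *
where(); inF(); rows([(W(.009,.0208,.070),-24,50,180)])
```

```text
t 35.1 grasp [0.6819 0.0963 0.0733] z [ 0.699 -0.314 -0.642] x [-0.582  0.27  -0.767] tilt 50.1 x az 155.1 F [-0.1  0.5 -0.9] w 0.0789 gf 0.0 j [-0.56  0.67  0.05  2.12  1.89  0.68 -1.15]
n 0.006 t 0.0207 z 0.0733
[[0.018, 0.0, -0.001], [-0.001, 0.0, -0.003]]
```

>>> apply_moves(rows=[[[0.014, 0, -0.001], [0, 0, 0]], [[0.014, 0, -0.001], [0, 0, 0]]])

```text
clock: 35.35
tcp_pos: [0.675, 0.1007, 0.0756]
orientation: [0.484, 2.225, -0.216]
contact_force: [-0.1, 0.0, -1.0]
grip_width: 0.0789
gripper_force: 0.0
```

>>> apply_moves(rows=[[[0, 0, 0], [0, 0, 0]], [[0, 0, 0], [0, 0, 0]], [[0, 0, 0], [0, 0, 0]], [[0, 0, 0], [0, 0, 0]], [[0, 0, 0], [0, 0, 0]]], jaw=-1, newtons=80)

```text
clock: 35.98
tcp_pos: [0.6753, 0.1003, 0.0762]
orientation: [0.485, 2.223, -0.217]
contact_force: [-5.5, 1.3, 5.3]
grip_width: 0.0546
gripper_force: 82.4
```

Run:
```python
from h import *
where(); inF()
t,Mx,o=state(); g=t+.006*Mx[:,2]; d=g[:2]-M; n,tt=d@FN,d@FT
rows([(W(n+.02,tt,g[2]+.04),-24,50,180),(W(n+.06,tt,.16),-24,50,180),((.59,.17,.20),-24,50,180),((.53,.24,.20),-20,40,180)])
```

```text
t 35.98 grasp [0.6795 0.0984 0.0724] z [ 0.701 -0.313 -0.641] x [-0.581  0.27  -0.768] tilt 50.2 x az 155.1 F [-5.5  1.3  5.3] w 0.0546 gf 82.4 j [-0.56  0.67  0.05  2.12  1.89  0.69 -1.16]
n 0.0091 t 0.0216 z 0.0724
[[-0.072, 0.001, -0.164], [-0.0, 0.001, -0.003]]
[[-0.115, 0.001, -0.409], [-0.0, 0.001, -0.003]]
[[-0.107, 0.117, -0.668], [-0.0, 0.001, -0.003]]
[[0.104, 0.272, -0.923], [-0.016, 0.056, -0.019]]
```

>>> apply_moves(rows=[[[-0.072, 0.001, -0.164], [0, 0, 0]], [[-0.115, 0.001, -0.409], [0, 0, 0]], [[-0.107, 0.117, -0.668], [0, 0, 0]], [[-0.107, 0.117, -0.668], [0, 0, 0]], [[0.104, 0.272, -0.923], [-0.016, 0.056, -0.019]], [[0.104, 0.272, -0.923], [-0.016, 0.056, -0.019]], [[0.104, 0.272, -0.923], [-0.016, 0.056, -0.019]], [[0.104, 0.272, -0.923], [-0.016, 0.056, -0.019]]])

```text
clock: 36.98
tcp_pos: [0.5271, 0.2396, 0.2034]
orientation: [0.426, 2.411, -0.157]
contact_force: [-0.0, 0.1, -0.9]
grip_width: 0.0549
gripper_force: 86.3
```

Run:
```python
from h import *
where()
rows([((.51,.262,.17),-16,20,180),((.505,.263,.17),-13.5,0,180),((.505,.263,.16),-13.5,-20,180),((.505,.263,.14),-13.5,-33,180)])
```

```text
t 36.98 grasp [0.5307 0.2383 0.1988] z [ 0.604 -0.222 -0.765] x [-0.719  0.261 -0.644] tilt 40.1 x az 160.0 F [-0.   0.1 -0.9] w 0.0549 gf 86.3 j [-0.8   0.31 -0.07  2.16  1.12  0.76 -0.53]
[[0.15, 0.06, 0.018], [-0.012, 0.111, -0.019]]
[[0.159, 0.058, 0.01], [-0.013, 0.222, -0.035]]
[[0.179, 0.059, 0.047], [-0.007, 0.333, -0.037]]
[[0.228, 0.059, 0.113], [-0.003, 0.405, -0.039]]
```

>>> apply_moves(rows=[[[0.15, 0.06, 0.0], [-0.006, 0.056, -0.01]], [[0.15, 0.06, 0.0], [-0.012, 0.111, -0.019]], [[0.155, 0.059, 0.0], [-0.012, 0.167, -0.027]], [[0.159, 0.058, 0.0], [-0.013, 0.222, -0.035]], [[0.17, 0.058, 0.03], [-0.01, 0.278, -0.036]], [[0.179, 0.059, 0.047], [-0.007, 0.333, -0.037]], [[0.228, 0.059, 0.113], [-0.003, 0.405, -0.039]], [[0.228, 0.059, 0.113], [-0.003, 0.405, -0.039]], [[0.228, 0.059, 0.113], [-0.003, 0.405, -0.039]], [[0.228, 0.059, 0.113], [-0.003, 0.405, -0.039]]])

```text
clock: 38.22
tcp_pos: [0.5079, 0.2633, 0.1457]
orientation: [-0.299, -2.554, -0.09]
contact_force: [-0.8, -0.1, -1.6]
grip_width: 0.0548
gripper_force: 86.1
```

Run:
```python
from h import *
where()
# side view: blue (top) face of the plate
for n in('side','wrist'):
    f=cam(n,n+'8.png'); im=f['frame'].astype(int); hsv=cv2.cvtColor(f['frame'],cv2.COLOR_RGB2HSV)
    m=((im[...,2]-im[...,0]>30)).astype(np.uint8); k,l,st,c=cv2.connectedComponentsWithStats(m)
    for i in range(1,k):
        if st[i,4]>300:
            cc=max(cv2.findContours((l==i).astype(np.uint8),cv2.RETR_EXTERNAL,cv2.CHAIN_APPROX_NONE)[0],key=cv2.contourArea)
            print(n,st[i].tolist(),f['frame'][l==i].mean(0).round().tolist(),cv2.approxPolyDP(cc,4,True)[:,0].tolist())
    t,Mx,o=state(); g=t+.006*Mx[:,2]; fw=np.array([np.cos(np.radians(-13.5)),np.sin(np.radians(-13.5)),0]); lat=np.array([-fw[1],fw[0],0])
    c0=g-.0154*fw+np.array([0,0,.0026]) # centre of blue face expected (top face 8mm above mid; g 5.4 above mid)
    print('pred',[np.round(proj(f,c0+a*.0495*fw+b*.028*lat)).tolist() for a,b in((1,1),(1,-1),(-1,-1),(-1,1))])
```

```text
t 38.23 grasp [0.5047 0.2641 0.1406] z [-0.527  0.127 -0.84 ] x [-0.818  0.194  0.542] tilt 32.8 x az 166.7 F [-0.8 -0.1 -1.6] w 0.0548 gf 86.1 j [-0.15  0.72 -0.39  1.57 -0.13  1.33  0.88]
side [293, 6, 137, 10, 557] [38.0, 78.0, 77.0] [[293, 9], [429, 15]]
side [269, 186, 62, 22, 477] [49.0, 60.0, 84.0] [[269, 186], [274, 197], [292, 197], [294, 203], [305, 201], [311, 207], [330, 188], [304, 196]]
side [245, 192, 45, 27, 626] [77.0, 106.0, 150.0] [[245, 197], [252, 208], [271, 218], [289, 207], [255, 192]]
pred [[235.0, 203.0], [253.0, 194.0], [290.0, 207.0], [272.0, 218.0]]
wrist [199, 154, 156, 248, 33685] [64.0, 105.0, 148.0] [[337, 154], [213, 155], [208, 240], [200, 237], [199, 255], [205, 255], [207, 247], [199, 373], [207, 400], [213, 389], [273, 396], [340, 389], [346, 400], [354, 362]]
wrist [384, 178, 28, 22, 516] [51.0, 69.0, 131.0] [[385, 182], [384, 193], [390, 199], [411, 195], [408, 180]]
pred [[356.0, 406.0], [201.0, 405.0], [214.0, 154.0], [343.0, 154.0]]
```

Run:
```python
from h import *
rows([((.5075,.263,.06),-13.5,-33,180),((.5075,.263,.041),-13.5,-33,180),((.5075,.263,.037),-13.5,-33,180)])
```

```text
[[-0.188, -0.005, 0.267], [0.0, 0.001, 0.001]]
[[-0.229, -0.005, 0.331], [0.0, 0.001, 0.001]]
[[-0.238, -0.005, 0.344], [0.0, 0.001, 0.001]]
```

>>> apply_moves(rows=[[[-0.1, -0.004, 0.13], [0, 0, 0]], [[-0.188, -0.005, 0.267], [0, 0, 0]], [[-0.188, -0.005, 0.267], [0, 0, 0]], [[-0.21, -0.005, 0.3], [0, 0, 0]], [[-0.229, -0.005, 0.331], [0, 0, 0]], [[-0.229, -0.005, 0.331], [0, 0, 0]], [[-0.229, -0.005, 0.331], [0, 0, 0]]])

```text
clock: 39.2
tcp_pos: [0.5111, 0.262, 0.0456]
orientation: [-0.299, -2.553, -0.091]
contact_force: [0.8, 1.3, -1.8]
grip_width: 0.0547
gripper_force: 86.0
```

Run:
```python
from h import *
where(); rows([((.5075,.263,.037),-13.5,-33,180),((.5075,.263,.034),-13.5,-33,180)])
```

```text
t 39.2 grasp [0.5079 0.2628 0.0406] z [-0.528  0.128 -0.84 ] x [-0.817  0.193  0.543] tilt 32.9 x az 166.7 F [ 0.8  1.3 -1.8] w 0.0547 gf 86.0 j [-0.16  0.85 -0.37  1.59 -0.09  1.19  0.91]
[[-0.006, 0.0, 0.013], [0.0, 0.001, 0.001]]
[[-0.013, 0.0, 0.023], [0.0, 0.001, 0.001]]
```

>>> apply_moves(rows=[[[-0.005, 0, 0.007], [0, 0, 0]], [[-0.009, 0, 0.013], [0, 0, 0]], [[-0.009, 0, 0.013], [0, 0, 0]]])

```text
clock: 39.58
tcp_pos: [0.5107, 0.262, 0.0416]
orientation: [-0.299, -2.552, -0.091]
contact_force: [-0.2, 0.0, 2.8]
grip_width: 0.0547
gripper_force: 86.6
```

>>> apply_moves(rows=[[[-0.002, 0, 0.004], [0, 0, 0]], [[-0.003, 0, 0.005], [0, 0, 0]]])

```text
clock: 39.83
tcp_pos: [0.5106, 0.2621, 0.0409]
orientation: [-0.298, -2.551, -0.091]
contact_force: [0.1, -2.4, 9.0]
grip_width: 0.0547
gripper_force: 86.7
```

>>> apply_moves(rows=[[[0, 0, 0], [0, 0, 0]], [[0, 0, 0], [0, 0, 0]], [[0, 0, 0], [0, 0, 0]], [[0, 0, 0], [0, 0, 0]], [[0, 0, 0], [0, 0, 0]]], jaw=0.75)

```text
clock: 40.45
tcp_pos: [0.5108, 0.2619, 0.0397]
orientation: [-0.299, -2.552, -0.091]
contact_force: [-0.7, 0.4, 0.7]
grip_width: 0.0748
gripper_force: 0.0
```

>>> apply_moves(rows=[[[0.04, 0, -0.08], [0, 0, 0]], [[0.1, 0, -0.2], [0, 0, 0]], [[0.2, 0, -0.4], [0, 0, 0]], [[0.3, 0, -0.6], [0, 0, 0]], [[0.3, 0, -0.8], [0, 0, 0]], [[0.3, 0, -0.8], [0, 0, 0]], [[0.3, 0, -0.8], [0, 0, 0]]])

```text
clock: 41.32
tcp_pos: [0.5548, 0.2509, 0.2488]
orientation: [-0.299, -2.552, -0.091]
contact_force: [-0.0, -0.7, -0.1]
grip_width: 0.0746
gripper_force: 0.0
```

Run:
```python
from h import *
where()
for n in('side','wrist'):
    f=cam(n,n+'9.png'); im=f['frame'].astype(int)
    m=((im[...,2]-im[...,0]>30)).astype(np.uint8); k,l,st,c=cv2.connectedComponentsWithStats(m)
    for i in range(1,k):
        if st[i,4]>300:
            rc,cc=rect((l==i).astype(np.uint8),(0,0,560,420)); rep(f,n+' blue',rc,.038); print(cv2.approxPolyDP(cc,4,True)[:,0].tolist())
    k,l,st,c=cv2.connectedComponentsWithStats(masks(f)['orange'])
    for i in range(1,k):
        if st[i,4]>40: 
            rc,cc=rect((l==i).astype(np.uint8),(0,0,560,420)); rep(f,n+' orange%d'%st[i,4],rc,.022)
    c0=np.array([.4925,.2665,.038]); fw=np.array([np.cos(np.radians(-13.5)),np.sin(np.radians(-13.5)),0]); lat=np.array([-fw[1],fw[0],0])
    print('pred',[np.round(proj(f,c0+a*.0495*fw+b*.028*lat)).tolist() for a,b in((1,1),(1,-1),(-1,-1),(-1,1))])
```

```text
t 41.33 grasp [0.5516 0.2517 0.2438] z [-0.528  0.127 -0.84 ] x [-0.817  0.193  0.543] tilt 32.9 x az 166.7 F [-0.  -0.7 -0.1] w 0.0746 gf 0.0 j [-0.14  0.67 -0.38  1.39 -0.14  1.56  0.88]
side blue px [343.5  10.1] c [ 2.497  -6.2307] size [1.1593, 3.3832] long ang deg -179.6
[[248, 5], [439, 16], [425, 11]]
side blue px [298.4 196.1] c [0.5176 0.0067] size [0.1244, 0.182] long ang deg -156.7
[[266, 194], [313, 207], [331, 186], [304, 196], [268, 185]]
side blue px [262.3 247.5] c [0.4949 0.2652] size [0.0666, 0.1211] long ang deg 166.7
[[239, 244], [269, 260], [286, 250], [255, 235]]
side orange64 px [426.9  83.2] c [ 0.4132 -1.599 ] size [0.145, 0.1562] long ang deg -164.0
side orange46 px [237.3 256.8] c [0.5363 0.3   ] size [0.0135, 0.03] long ang deg -102.9
side orange53 px [263.4 269.3] c [0.4651 0.316 ] size [0.0142, 0.0308] long ang deg -102.6
side orange143 px [ 25.8 409.6] c [0.6212 0.7443] size [0.0061, 0.0986] long ang deg -176.0
pred [[237.0, 245.0], [254.0, 234.0], [288.0, 250.0], [272.0, 262.0]]
wrist blue px [281.5 252.5] c [0.4946 0.2699] size [0.0991, 0.1059] long ang deg 76.7
[[251, 203], [249, 296], [230, 298], [332, 299], [333, 295], [306, 295], [303, 203]]
wrist blue px [ 31.1 308. ] c [0.4923 0.0259] size [0.0423, 0.0794] long ang deg 9.9
[[26, 271], [0, 274], [22, 298], [19, 353], [51, 334], [49, 286]]
wrist orange220 px [238.5 218. ] c [0.4473 0.2346] size [0.011, 0.0203] long ang deg 76.7
wrist orange293 px [318. 218.] c [0.4667 0.3168] size [0.011, 0.0277] long ang deg 76.7
wrist orange352 px [320.5 288. ] c [0.5379 0.3002] size [0.0119, 0.0273] long ang deg 76.7
wrist orange283 px [237. 290.] c [0.5205 0.2179] size [0.0118, 0.0222] long ang deg 76.7
pred [[307.0, 301.0], [248.0, 301.0], [251.0, 202.0], [305.0, 202.0]]
```

```bash
python3 -c "
from bench import job; print(job.hand_in())"
```

```text
the job is handed in; nothing more can be done
None
```

The job is handed in at about 41 s of the 72 s limit, though no verdict came back: after two tries that fell back flat, the plate stood leaning on the stop with the fingers off, and my last camera measurements show a stick along each stripe and the plate resting blue side up (wells down) across both, within about 5 mm of centre.

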